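# Load the turner's pressure pot and clamp it shut

### The job

Load the turned wooden pear into the blue pressure pot for its finishing treatment: lower it in upright and set it down gently on the springy platform inside, whose height is not known beforehand, without dropping or pressing it. Then put the aluminium lid gently on the pot so that it sits fully home on the rim, and swing the red-handled hold-down clamp all the way down onto the lid so that its rubber foot holds it. Leave the other things on the bench where they are.

Things in the scene. Friction and masses are not known exactly. Their poses are not given: they have to be found in the camera images.
- pot: Fixed blue round pot on a plywood board (180 x 270 x 12 mm). Origin on the bench top under the pot's axis, z up. Pot: outer diameter 132 mm, wall 5 mm, rim 130 mm above the bench. The clamp's steel post (52 x 26 mm) stands on the pot's own +y side, 125 mm from its axis, top at 195 mm.
- pot_rim (a point): Centre of the pot's mouth, at rim height (130 mm above the bench); axes as the pot's. Inside the pot lies a round cork platform, 112 mm across, on springs: its top is 84 to 110 mm below the rim, set anew each time and not reported; it gives about 0.3 mm per newton.
- lid: Loose aluminium lid, 0.45 kg (varies), 150 mm across, 84 mm high. Origin at the centre of its skirt's lower edge, z up. The skirt (inner diameter 141 mm) goes over the outside of the pot's rim with some 4 mm play all round; its inner ledge, 14 mm above the origin, rests on the rim: fully home, the origin is 116 mm above the bench. Any yaw fits.
- lid_knob (a point): On the lid's axis, 68 mm above its origin: where to grip the black knob (diameter 32 mm, from 52 to 84 mm above the lid's origin). The lid's flange is 20 mm high; on it a dome 124 mm across with a flat top 44 mm (inner ceiling 38 mm) above the origin carries the knob.
- pear: Loose turned pear of brown wood standing upright, 100 mm tall, 0.22 kg (varies). Belly diameter 68 mm at 32 mm height, flat foot 44 mm across, neck a straight cylinder of diameter 28 mm from 72 to 96 mm height. Origin at the centre of its foot, z towards the neck. In the pot its top may stand up to 16 mm above the rim, which the lid has room for.
- pear_neck (a point): On the pear's axis, 83 mm above its foot: the height at which to grip it. The fresh finish marks if the pear is set down or pressed with over 8 N.
- clamp (a joint): Angle of the hold-down clamp: 0 = all the way down (arm level over the lid, at its stop), grows as it opens; 1.57 = arm upright; starts at 1.55 to 2.0 (leaning away from the pot), at most 2.1. It stays where it is left (friction 0.6 N m); over the last 0.08 rad the sprung foot presses on the lid and the push needed at the red grip rises to about 14 N.
- clamp_hinge (a point): Point on the hinge axis at the arm's middle, 183 mm above the bench, at the pot's x = 0, y = 125 mm. The axis runs along the pot's x. This frame turns with the arm: its y points from the arm's tip to the hinge, its z is the arm's upper side when closed (when open that side faces away from the pot).
- clamp_grip (a point): Centre of the upper face of the red grip (34 x 34 x 18 mm) at the arm's end, 78 mm from the hinge and 9 mm above the arm's middle line. The arm is a steel bar 22 mm wide, 12 mm thick; it and the grip end 95 mm from the hinge. When closed this face is 192 mm above the bench and 47 mm from the pot's axis.
- clamp_foot: Sprung rubber foot, 22 mm across, under the red grip; pressed on the lid's flat top when the clamp is down (about 5 N). Its lower face is 28 mm below the arm's middle line when not pressed; origin on the arm's middle line.
- bowl: Bystander: small pale wooden bowl, 84 mm across, 45 mm high; stands beside the pear, either place. Leave alone.
- baluster: Bystander: pale turned baluster, 150 mm long, lying beyond the pot. Leave alone.
- wheel: Bystander: wooden toy wheel, 90 mm across, 22 mm thick, lying flat. Leave alone.
- blank: Bystander: dark wooden block, 60 x 120 x 60 mm. Leave alone.
- mallet: Bystander: dark wooden carver's mallet standing on its head, 76 mm across, 170 mm high. Leave alone.
- log: Bystander: short pale log piece, 90 mm across, 70 mm high. Leave alone.
There are look-alikes about, which are no part of the job. What is shaped like the pear but pink is not meant. Several things have the shape of the lid; the one meant has the colours described above.

How it is judged:
By the outcome, as a careful person would: the job done as asked, in the order asked, and still so for the second after the job is handed in, with the robot touching nothing.
It also fails if it takes over 72 s, if anything falls off the work surface, if the arm or the gripper's body presses on something with over 40 N, if the wrist force passes 120 N, or if a joint passes its speed limit or range.

### The arm

A 6-joint arm with a two-finger parallel gripper is mounted at the origin on the work surface. World frame = base frame: x ahead of the robot, y to its left, z up, the work surface at z = 0. Lengths are in m, angles in rad, forces in N, time in s.
With the tool pointing down it reaches from about 0.375 to 0.9 m from the base axis. Payload 3.1 kg.
Tool frame: the origin (TCP) lies between the finger pads; the fingertips stand 19 mm ahead of it and the grasp point (between the pads) is the TCP; z points along the fingers, y is the line along which they close (so a half turn about z gives the same grasp; the last joint's range is limited). The gripper opens to 87 mm and grips with 3 to 60 N. Pads are 19 mm wide; open, the fingers measure 117 mm over their backs; the gripper's body (75 mm by 190 mm) begins 51 mm behind the grasp point.
Start: joints at [-0.178, 0.527, 1.433, -0, 1.181, -0.178], TCP at [0.625, 0, 0.242] pointing down, gripper open.
Joint ranges: [-3.08, 3.08], [-0.75, 2.2], [0.22, 2.44], [-1.43, 4.57], [0, 2.65], [-2.85, 2.85]. Speed limits (rad/s): [2.79, 2.79, 3.14, 3.14, 3.14, 3.14].

### API

Orientations are given as a unit quaternion [x, y, z, w].
In Python, from rig import telemetry, viewer, hand_in gives the robot as it stands. The module is installed in compiled form; this text tells all that it offers.
- The arm moves only by the shell command python3 -m creep 'ROWS' [FORCE]. ROWS is JSON, a list of rows, each an object with "translation": the shift along the tool's x, y, z in mm, a list of three; "roll": the turn about the tool's z in degrees; "gripper": the finger opening in mm, from 0 to 87. In form: [{"translation": [tx, ty, tz], "roll": roll, "gripper": gripper}, ...]. A call has 1 to 5 rows; each row is the pose to reach, as a shift and turn from the pose commanded when the call began, along the tool's axes at that moment; what a row does not reach only later rows make up. A row lasts 1/12 s, in which the tool goes at most 41.7 mm and 7.16 degrees, less where a joint would pass 70% of its speed; a pose out of reach is approached as far as the arm can. A call with a gripper value outside its range is refused whole. The fingers move at their own pace and stop on an object; FORCE is the grip in N (left out, the last holds). Time passes only in rows, so rows that repeat a pose let the fingers close. It gives the time, the measured TCP pose, the force, the opening and the grip force at its end, in the units of the state.
- telemetry.get_obs(): the state, without advancing time (a new reading comes with each control period).
- viewer.camera(name): name is "scene" or "side" or "wrist"; returns the picture (400x640x3 uint8, blue, green, red); there is no depth.
- viewer.camera_info(name): a dict with "intrinsics" (3x3 intrinsics, pixels), "k1" (the pictures are not rectified: a ray, as slopes to the right and down, at radius r is drawn at 1 + k1 r^2 times it, then the intrinsics apply), "rvec" (rotation vector, rad) and "tvec" (3), from world to camera coordinates, as OpenCV has them; the wrist camera has in their place "hand_eye" (4x4, takes a point from camera to tool coordinates, whose origin is the TCP and whose axes are the flange's). Camera axes: x right, y down, z forward; pixel columns grow to the right and rows downward; lengths in m; the calibration is good to about 2 mm. A picture is of the moment at which its call begins: read the wrist's pose just before it. camera_info takes no time and is no camera call.
- hand_in(): hands the job in; it is judged then, once.
Trained networks look in the newest picture that a camera, given by its name, has taken for a name from the list of things; names that differ only in an ending like _2 or _b are one class to them, and where a whole thing is asked for, a point or a joint stands for the part that bears it (a point fixed in the world has none). Each returns a list of dicts, best first, with "p" (0 to 1); they miss things now and then, are a little off and sometimes report something else, mostly with a low value. They report only what shows in the picture. A call takes as long as a camera call. They do not tell look-alikes from the thing itself.
- viewer.recognise(camera, thing): "bbox" ([left, top, width, height] in pixels, round what is visible of it).
The state is a dict: "time": time; "q": joint angles; "joint_velocities": joint speeds; "joint_torque": joint torques, N m; "position": TCP position; "tool_rot": TCP orientation; "ft_force": force on the tool from outside, world axes, zero at the start; "moment": the same for the moment, N m; "grip_width": finger opening in m; "grip_force": force on a finger pad.
Only numpy, scipy, OpenCV 4.12 (cv2) and the standard library are available. Lean on these libraries where they do the work, as an engineer would, in place of code of your own. Each camera call takes 0.05 s, during which the arm holds its last target. There are 200 camera calls.

## Working session

There is one attempt and no reset: what is moved stays moved. The work goes in short steps, Python scripts to look and compute and a shell command to move; the robot and the scene stay as the last step left them, time stands still between calls to the robot, and variables do not carry over. Pictures are saved under pics/ and viewed, at most 10 in all, crops included, and the job is handed in when it is done.

```bash
mkdir -p pics; cat > h.py <<'E'
import numpy as np, cv2
from scipy.spatial.transform import Rotation as R
from rig import telemetry, viewer
def cam(name):
    i=viewer.camera_info(name); K=np.array(i["intrinsics"]); 
    if "rvec" in i:
        Rm=R.from_rotvec(np.ravel(i["rvec"])).as_matrix(); t=np.ravel(i["tvec"])
        return K,i["k1"],Rm,t
    o=telemetry.get_obs(); T=np.eye(4); T[:3,:3]=R.from_quat(o["tool_rot"]).as_matrix(); T[:3,3]=o["position"]
    C=np.linalg.inv(T@np.array(i["hand_eye"])); return K,i["k1"],C[:3,:3],C[:3,3]
def ray(c,px):
    K,k1,Rm,t=c; u=cv2.undistortPoints(np.array([[px]],float),K,np.array([k1,0,0,0.]))[0,0]
    return -Rm.T@t, Rm.T@np.array([u[0],u[1],1])
def at_z(c,px,z):
    o,d=ray(c,px); return o+d*(z-o[2])/d[2]
def proj(c,P):
    K,k1,Rm,t=c; return cv2.projectPoints(np.array(P,float).reshape(-1,3),cv2.Rodrigues(Rm)[0],t,K,np.array([k1,0,0,0.]))[0][:,0]
def tri(cs,pxs):
    A=np.zeros((3,3));b=np.zeros(3)
    for c,p in zip(cs,pxs):
        o,d=ray(c,p); d/=np.linalg.norm(d); M=np.eye(3)-np.outer(d,d); A+=M;b+=M@o
    return np.linalg.solve(A,b)
E
python3 - <<'E'
from h import *
np.set_printoptions(precision=4,suppress=True)
print(telemetry.get_obs())
for n in ("scene","side"):
    im=viewer.camera(n); cv2.imwrite(f"pics/{n}0.png",im)
    K,k1,Rm,t=cam(n); print(n,"pos",-Rm.T@t,"axis",Rm[2],K[0,0],k1)
    for th in ("pot","lid","lid_knob","pear","clamp_grip","clamp"):
        print(th,[(d["bbox"],round(d["p"],2)) for d in viewer.recognise(n,th)][:5])
print(viewer.camera_info("wrist"))
E
```

```text
{'time': 0.0, 'q': array([-0.1785,  0.5285,  1.4339,  0.    ,  1.1814, -0.1785]), 'joint_velocities': array([ 0.0002, -0.0004,  0.0003, -0.0007,  0.0003,  0.0014]), 'joint_torque': array([ -0.0005, -44.0045, -17.6594,   0.0633,   0.0583,  -0.0002]), 'position': array([0.6243, 0.0002, 0.2406]), 'tool_rot': array([ 0.7071,  0.7071, -0.0006, -0.0009]), 'ft_force': array([-0.6441,  0.4847, -0.1183]), 'moment': array([ 0.0247, -0.0031, -0.0092]), 'grip_force': 0.0, 'grip_width': 0.08691402337612056}
scene pos [1.3022 0.0534 1.26  ] axis [-0.5354 -0.1537 -0.8305] 407.47712512883624 -0.053714203698885764
pot [([315.3, 184.5, 84.1, 70.3], 0.71)]
lid [([264.7, 181.3, 41.2, 35.2], 0.96), ([268.4, 134.3, 35.3, 34.0], 0.85), ([434.7, 213.7, 20.3, 22.1], 0.49)]
lid_knob [([266.8, 133.3, 38.5, 35.8], 0.89), ([316.5, 272.6, 44.6, 29.8], 0.7), ([267.7, 180.7, 33.6, 31.7], 0.62)]
pear [([436.7, 213.9, 17.8, 20.7], 0.77)]
clamp_grip [([385.0, 183.6, 14.1, 22.4], 0.52)]
clamp [([384.0, 183.8, 11.9, 20.9], 0.46)]
side pos [ 0.0881 -0.8282  0.8391] axis [ 0.4229  0.6371 -0.6444] 410.0372730286303 0.01750012255781535
pot [([260.6, 118.6, 87.0, 129.7], 0.55), ([401.2, 271.1, 49.2, 48.9], 0.36)]
lid [([311.5, 246.6, 61.5, 53.1], 0.91), ([255.8, 297.2, 65.1, 68.5], 0.73)]
lid_knob [([316.5, 246.6, 56.7, 50.0], 0.89), ([252.4, 298.4, 71.5, 65.8], 0.6)]
pear [([260.0, 136.4, 20.1, 24.7], 0.56), ([226.7, 141.3, 18.0, 29.3], 0.55)]
clamp_grip []
clamp [([274.0, 112.0, 14.0, 37.1], 0.89)]
{'intrinsics': array([[333.7811,   0.    , 321.9524],
       [  0.    , 333.7811, 197.7475],
       [  0.    ,   0.    ,   1.    ]]), 'k1': 0.006061005174054921, 'hand_eye': array([[-0.0002, -0.9623, -0.272 ,  0.0754],
       [ 1.    , -0.    , -0.0007,  0.0013],
       [ 0.0007, -0.272 ,  0.9623, -0.1431],
       [ 0.    ,  0.    ,  0.    ,  1.    ]])}
```

View pics/scene0.png

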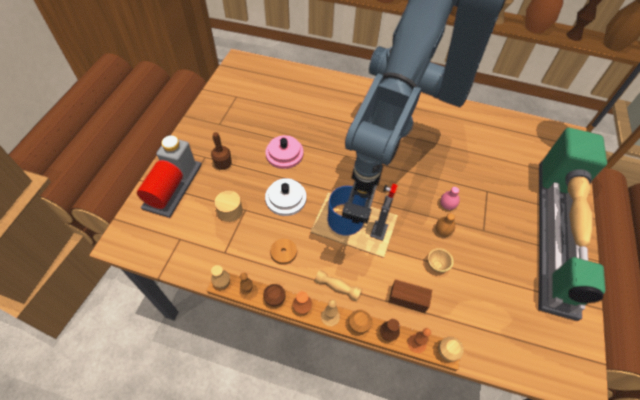

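View pics/side0.png

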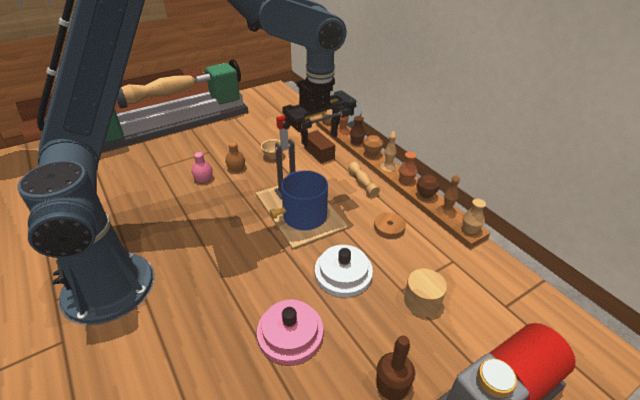

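Seen in the scene picture: the lid-shaped things are a white/silver one at (286,196) and a pink one at (284,151). The pear-shaped things are brown at (446,226) and pink at (451,199). The silver lid with the black knob and the brown pear fit the description. I'll confirm both in one enlarged crop.

```bash
python3 - <<'E'
from h import *
np.set_printoptions(precision=4,suppress=True)
s=cv2.imread("pics/scene0.png"); d=cv2.imread("pics/side0.png")
def crop(im,x,y,w,h): return cv2.resize(im[y:y+h,x:x+w],(400,300),interpolation=cv2.INTER_CUBIC)
cv2.imwrite("pics/crop1.png",np.vstack([np.hstack([crop(s,250,130,80,60+20),crop(s,410,180,80,60)]),np.hstack([crop(s,310,165,100,75),crop(d,240,100,120,150)])]))
S,D=cam("scene"),cam("side")
print("lidknob top", at_z(S,(285,184),.084), at_z(D,(344.5,250),.084), tri([S,D],[(285,188),(344.5,256)]))
print("pear neck top",at_z(S,(449,216),.1),at_z(D,(235,149),.1),tri([S,D],[(449,217),(235,150)]))
print("pot rim", at_z(D,(305,186),.130), at_z(S,(347,207),.13))
print("grip",tri([S,D],[(392,188),(281,121)]))
E
```

```text
lidknob top [ 0.513 -0.283  0.084] [ 0.5203 -0.2787  0.084 ] [ 0.5184 -0.2823  0.0666]
pear neck top [0.4784 0.2919 0.1   ] [0.4663 0.2602 0.1   ] [0.4729 0.293  0.079 ]
pot rim [ 0.5398 -0.0576  0.13  ] [ 0.5691 -0.0437  0.13  ]
grip [0.548  0.0803 0.2645]
```

View pics/crop1.png

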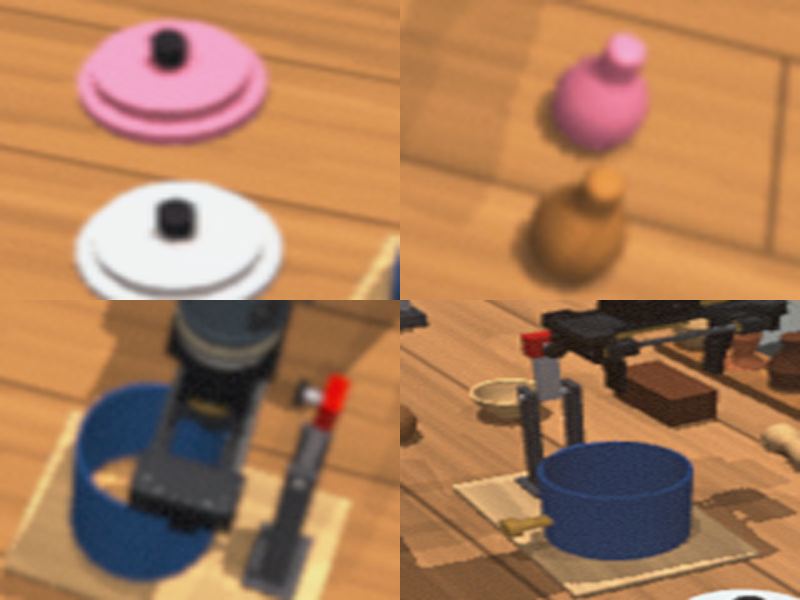

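The crop confirms it. The silver-white lid with the black knob is the aluminium one, next to the pink look-alike, and the brown pear sits nearest the bowl, next to the pink one. The clamp post stands on the world +y side of the pot. I'll rise first to clear the clamp, then go over to the pear.

```bash
python3 -m creep '[{"translation":[0,0,-110],"roll":0,"gripper":87},{"translation":[0,0,-110],"roll":0,"gripper":87},{"translation":[0,0,-110],"roll":0,"gripper":87},{"translation":[0,0,-110],"roll":0,"gripper":87}]'
python3 -m creep '[{"translation":[110,-62,0],"roll":0,"gripper":87},{"translation":[110,-62,0],"roll":0,"gripper":87},{"translation":[110,-62,0],"roll":0,"gripper":87},{"translation":[110,-62,0],"roll":0,"gripper":87}]'
python3 -m creep '[{"translation":[110,-62,0],"roll":0,"gripper":87},{"translation":[110,-62,0],"roll":0,"gripper":87},{"translation":[110,-62,0],"roll":0,"gripper":87},{"translation":[110,-62,0],"roll":0,"gripper":87},{"translation":[110,-62,0],"roll":0,"gripper":87}]'
python3 - <<'E'
from h import *
np.set_printoptions(precision=4,suppress=True)
for n in ("wrist","scene","side"):
    c=cam(n); im=viewer.camera(n); cv2.imwrite(f"pics/{n}1.png",im)
    for th in ("pear","pot","clamp_grip","clamp"):
        print(n,th,[(np.array(d["bbox"]),round(d["p"],2)) for d in viewer.recognise(n,th)][:4])
w=cv2.imread("pics/wrist1.png"); s=cv2.imread("pics/scene1.png"); d=cv2.imread("pics/side1.png")
def crop(im,x,y,w,h): return cv2.resize(im[y:y+h,x:x+w],(400,300),interpolation=cv2.INTER_CUBIC)
cv2.imwrite("pics/m2.png",np.vstack([np.hstack([crop(w,0,0,640,400),crop(s,420,180,80,60)]),np.hstack([crop(s,310,165,100,75),crop(d,250,100,120,90)])]))
E
```

```text
time: 1.03
position: [0.6284, -0.0004, 0.3594]
tool_rot: [0.707, 0.707, 0.004, 0.006]
ft_force: [0.8, 0.0, 0.4]
grip_width: 0.087
grip_force: 0.0
time: 1.37
position: [0.5583, 0.1157, 0.3513]
tool_rot: [0.705, 0.709, -0.0, -0.003]
ft_force: [0.2, -1.2, -0.5]
grip_width: 0.087
grip_force: 0.0
time: 1.78
position: [0.4995, 0.2217, 0.3514]
tool_rot: [0.705, 0.709, -0.0, -0.0]
ft_force: [-0.6, -0.8, -0.6]
grip_width: 0.0871
grip_force: 0.0
wrist pear [(array([278.4,  79.2,  51.6,  49.7]), 0.86), (array([187.3,  75.6,  52.9,  52. ]), 0.78), (array([361.8, 304.2,  26.3,  26.1]), 0.7)]
wrist pot [(array([277. , 219.4, 138.8, 123.1]), 0.8)]
wrist clamp_grip []
wrist clamp [(array([363.3, 307.1,  27.6,  20.6]), 0.97)]
scene pear [(array([439.5, 189.8,  19.4,  24. ]), 0.87), (array([435.2, 215.7,  22.2,  21.5]), 0.72)]
scene pot [(array([311.7, 183.3,  89. ,  74.2]), 0.62), (array([264.9, 179.4,  40.2,  34.9]), 0.22)]
scene clamp_grip [(array([385.3, 183.6,  12.3,  18.5]), 0.45)]
scene clamp [(array([382.3, 183.3,  15.3,  24.1]), 0.74)]
side pear [(array([227. , 141.2,  18.7,  28.2]), 0.82)]
side pot [(array([258.3, 116.4,  87.6, 132.2]), 0.56)]
side clamp_grip [(array([274.8, 115.1,  15.5,  34. ]), 0.68)]
side clamp [(array([276.8, 114.1,  12. ,  35.1]), 0.77)]
```

View pics/m2.png

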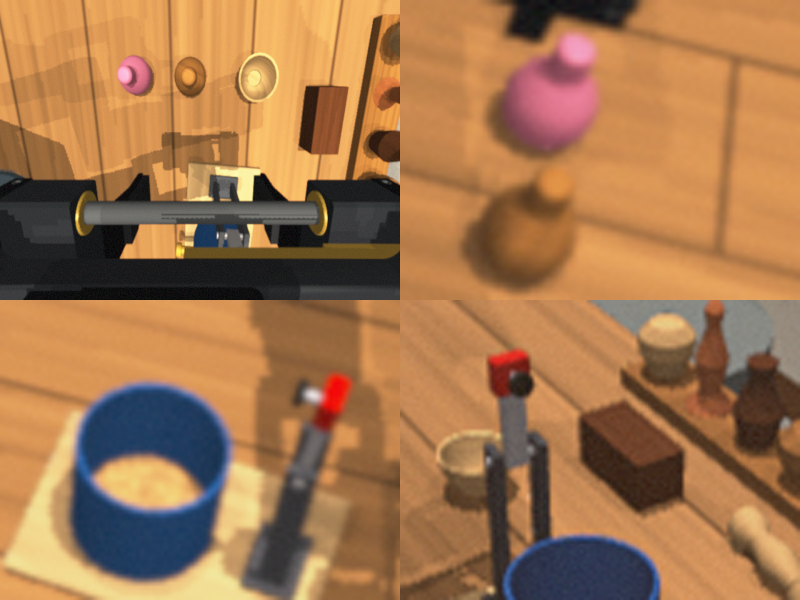

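```bash
cat > fit.py <<'E'
from h import *
from scipy.optimize import least_squares
def circ(x,y,z,r,n=72):
    a=np.linspace(0,2*np.pi,n); return np.c_[x+r*np.cos(a),y+r*np.sin(a),np.full(n,z)]
def bbox(p): return np.r_[p.min(0),p.max(0)]
def mask(im,lo,hi,roi):
    h=cv2.cvtColor(im,cv2.COLOR_BGR2HSV); m=cv2.inRange(h,lo,hi); k=np.zeros_like(m); x,y,w,b=roi; k[y:y+b,x:x+w]=255; m&=k
    n,l,st,ce=cv2.connectedComponentsWithStats(m); i=1+st[1:,4].argmax(); return st[i],ce[i]
def fit(obs,prof,x0):
    # obs: list of (cam,[l,t,r,b] with nan for unused); prof: list of (z,r)
    def f(p):
        return np.concatenate([(bbox(proj(c,np.vstack([circ(p[0],p[1],z,r) for z,r in prof])))-b)[~np.isnan(b)] for c,b in obs])
    s=least_squares(f,x0); return s.x,s.fun
def bb(st): return np.array([st[0]-.5,st[1]-.5,st[0]+st[2]-.5,st[1]+st[3]-.5])
E
python3 - <<'E'
from fit import *
np.set_printoptions(precision=4,suppress=True)
S,D,W=cam("scene"),cam("side"),cam("wrist"); s,d,w=[cv2.imread(f"pics/{n}1.png") for n in("scene","side","wrist")]
bl=((105,90,30),(125,255,255))
a,_=mask(s,*bl,(310,165,90,90)); b,_=mask(d,*bl,(260,140,90,100)); print(a,b)
pot,res=fit([(S,bb(a)),(D,bb(b))],[(.13,.066),(.012,.066)],[.55,-.05]); print("pot",pot,res)
rd=((0,200,120),(6,255,255))
a,ca=mask(s,*rd,(375,170,40,40)); b,cb=mask(d,*rd,(265,100,40,40)); print(a,b,ca,cb)
g=tri([S,D],[ca,cb]); v=g[:2]-pot; print("grip",g,"reproj",proj(S,g)-ca,proj(D,g)-cb,"r",np.hypot(*v),"yaw of pot y",np.degrees(np.arctan2(v[1],v[0])), "ang",np.arctan2(g[2]-.183,.125-np.hypot(*v)))
wh=((0,0,150),(180,45,255))
a,_=mask(s,*wh,(255,170,60,60)); b,_=mask(d,*wh,(305,240,75,65)); print(a,b)
lid,res=fit([(S,bb(a)*[1,np.nan,1,1]),(D,bb(b)*[1,np.nan,1,1])],[(0,.075),(.02,.075)],[.515,-.28]); print("lid",lid,res)
P=[(0,.022),(.015,.031),(.032,.034),(.048,.031),(.06,.024),(.072,.014),(.098,.014)]
print("pear scene/side", at_z(S,(451,215.6),.1), tri([S,W],[(451,215.6),(301.5,101)]), at_z(W,(301.5,101),.1),"pink",at_z(W,(202,98),.1))
print("pear bb wrist",fit([(W,np.array([278.4,79.2,330,128.9]))],P,[.47,.29]),telemetry.get_obs()["position"])
E
```

```text
[ 329  186   38   48 1168] [ 281  171   47   59 2176]
pot [ 0.5427 -0.0469] [-1.5951 -1.0804  1.3393  1.3844 -0.2852 -0.8164 -0.0147  0.8801]
[389 184   9  13  68] [277 115  11   6  35] [392.9412 189.5147] [282.     117.4571]
grip [0.5555 0.0849 0.2703] reproj [[ 0.5794 -0.4332]] [[0.6657 0.4082]] r 0.13239285036042323 yaw of pot y 84.4702966519169 ang 1.655269356313822
[ 265  179   41   36 1062] [ 315  245   58   48 1727]
lid [ 0.5223 -0.2776] [1.3781 1.1926 2.2803 0.2595 0.2804 2.5012]
pear scene/side [0.4747 0.2982 0.1   ] [0.4791 0.2974 0.1059] [0.4789 0.2979 0.1   ] pink [0.3664 0.3011 0.1   ]
pear bb wrist (array([0.4784, 0.2937]), array([ 0.3122, -1.5687, -0.3125,  1.694 ])) [0.501  0.2199 0.3515]
```

```bash
python3 -m creep '[{"translation":[0,-22,130],"roll":0,"gripper":87},{"translation":[0,-22,130],"roll":0,"gripper":87},{"translation":[0,-22,130],"roll":0,"gripper":87},{"translation":[0,-22,130],"roll":0,"gripper":87},{"translation":[0,-22,130],"roll":0,"gripper":87}]'
python3 -m creep '[{"translation":[0,0,0],"roll":0,"gripper":87},{"translation":[0,0,0],"roll":0,"gripper":87}]'
python3 - <<'E'
from fit import *
np.set_printoptions(precision=4,suppress=True)
W=cam("wrist"); im=viewer.camera("wrist"); cv2.imwrite("pics/w3.png",im)
r=viewer.recognise("wrist","pear"); print(r)
P=[(0,.022),(.015,.031),(.032,.034),(.048,.031),(.06,.024),(.072,.014),(.098,.014)]
for q in r[:2]:
    b=np.array(q["bbox"]); b[2:]+=b[:2]; print(fit([(W,b)],P,[.47,.29]))
print("expected neck px",proj(W,[[.4785,.2965,.1],[.4785,.2965,0.032]]),telemetry.get_obs()["position"])
cv2.imwrite("pics/w3c.png",cv2.resize(im[40:240,160:480],(800,500)))
E
```

```text
time: 2.95
position: [0.4768, 0.2197, 0.2193]
tool_rot: [0.707, 0.707, -0.003, -0.002]
ft_force: [0.6, -0.3, 0.2]
grip_width: 0.087
grip_force: 0.0
time: 3.12
position: [0.4816, 0.2206, 0.2241]
tool_rot: [0.707, 0.707, 0.003, 0.002]
ft_force: [0.3, 0.9, 0.4]
grip_width: 0.0868
grip_force: 0.0
[{'bbox': [277.4, 66.1, 70.6, 70.6], 'p': 0.83}, {'bbox': [143.9, 59.5, 82.5, 74.6], 'p': 0.55}]
(array([0.475, 0.297]), array([ 0.0574, -1.31  , -0.056 ,  1.4686]))
(array([0.3593, 0.3012]), array([-2.107 ,  0.3182,  2.7889, -0.1657]))
expected neck px [[315.4341 102.9395]
 [316.3913 103.1199]] [0.4812 0.2205 0.224 ]
```

View pics/w3c.png

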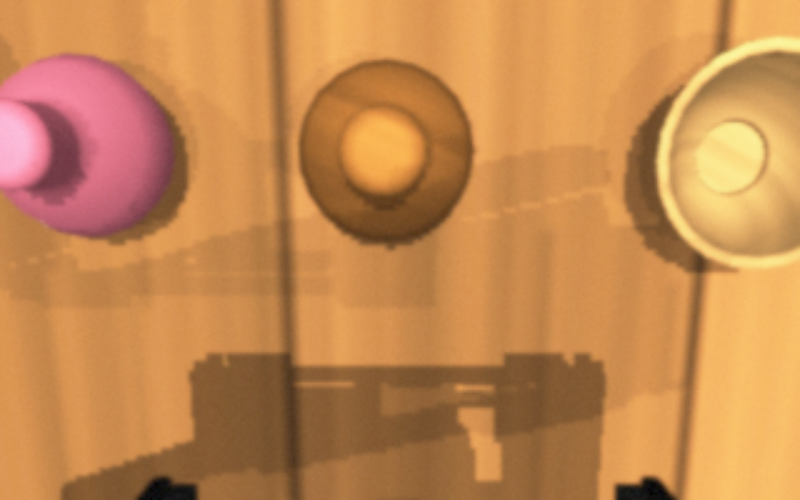

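The brown pear is centred at crop (384,150), which is wrist pixel (313.6,100) and gives world (0.477, 0.299). The pink pear is well to the left and the bowl to the right, so there's room to grasp.

```bash
python3 -m creep '[{"translation":[78,-4,0],"roll":0,"gripper":87},{"translation":[78,-4,0],"roll":0,"gripper":87},{"translation":[78,-4,0],"roll":0,"gripper":87},{"translation":[78,-4,0],"roll":0,"gripper":87}]'
python3 -m creep '[{"translation":[0,0,35],"roll":0,"gripper":80},{"translation":[0,0,70],"roll":0,"gripper":80},{"translation":[0,0,105],"roll":0,"gripper":80},{"translation":[0,0,140],"roll":0,"gripper":80},{"translation":[0,0,140],"roll":0,"gripper":80}]'
python3 -m creep '[{"translation":[0,0,0],"roll":0,"gripper":80},{"translation":[0,0,0],"roll":0,"gripper":80},{"translation":[0,0,0],"roll":0,"gripper":80}]'
```

```text
time: 3.55
position: [0.4758, 0.2999, 0.2232]
tool_rot: [0.706, 0.708, 0.002, 0.001]
ft_force: [-0.5, -0.5, -0.5]
grip_width: 0.0869
grip_force: 0.0
time: 3.97
position: [0.4714, 0.2953, 0.0761]
tool_rot: [0.707, 0.707, -0.006, -0.002]
ft_force: [-1.4, -0.7, -0.2]
grip_width: 0.0802
grip_force: 0.0
time: 4.22
position: [0.4771, 0.2984, 0.0844]
tool_rot: [0.707, 0.707, 0.003, 0.001]
ft_force: [0.8, -0.9, 0.3]
grip_width: 0.0802
grip_force: 0.0
```

```bash
python3 -m creep '[{"translation":[0,0,0],"roll":0,"gripper":20},{"translation":[0,0,0],"roll":0,"gripper":20},{"translation":[0,0,0],"roll":0,"gripper":20},{"translation":[0,0,0],"roll":0,"gripper":20},{"translation":[0,0,0],"roll":0,"gripper":20}]' 18
python3 -m creep '[{"translation":[0,0,0],"roll":0,"gripper":20},{"translation":[0,0,0],"roll":0,"gripper":20},{"translation":[0,0,0],"roll":0,"gripper":20},{"translation":[0,0,0],"roll":0,"gripper":20}]'
python3 -c "
from rig import telemetry as t
o=t.get_obs();print(o)"
```

```text
time: 4.63
position: [0.4751, 0.2981, 0.0821]
tool_rot: [0.707, 0.707, 0.0, 0.0]
ft_force: [-0.9, -0.3, -0.1]
grip_width: 0.0548
grip_force: 0.0
time: 4.97
position: [0.4751, 0.298, 0.0815]
tool_rot: [0.707, 0.707, 0.0, 0.0]
ft_force: [0.3, -0.6, 1.3]
grip_width: 0.0356
grip_force: 14.4
{'time': 4.9667, 'q': array([ 3.61084512e-01,  6.75510842e-01,  1.72012062e+00, -7.04819824e-05,
        7.45933211e-01,  3.61092765e-01]), 'joint_velocities': array([ 0.00051955, -0.00011739,  0.00134538,  0.00185301,  0.00242465,
       -0.0011076 ]), 'joint_torque': array([ 1.03757603e-01, -4.25004029e+01, -9.93927956e+00,  8.69035651e-02,
        4.97523509e-02, -3.32467644e-03]), 'position': array([0.47506172, 0.29803971, 0.08149021]), 'tool_rot': array([7.07091397e-01, 7.07122164e-01, 2.90177509e-06, 2.75550556e-05]), 'ft_force': array([ 0.25965518, -0.62974226,  1.26926773]), 'moment': array([-0.04753405, -0.01489438, -0.02177533]), 'grip_force': 14.360982931684703, 'grip_width': 0.035587915757155086}
```

```bash
python3 -m creep '[{"translation":[0,0,0],"roll":0,"gripper":20},{"translation":[0,0,0],"roll":0,"gripper":20},{"translation":[0,0,0],"roll":0,"gripper":20}]'
python3 - <<'E'
from h import *
for n in("wrist","side","scene"): cv2.imwrite(f"pics/{n}4.png",viewer.camera(n))
s=cv2.imread("pics/scene4.png"); d=cv2.imread("pics/side4.png");w=cv2.imread("pics/wrist4.png")
print(telemetry.get_obs()["grip_width"])
c=lambda im,x,y:cv2.resize(im[y:y+75,x:x+100],(400,300),interpolation=cv2.INTER_CUBIC)
cv2.imwrite("pics/m4.png",np.vstack([np.hstack([c(s,400,180),c(d,190,120)]),np.hstack([cv2.resize(w,(400,300)),c(s,310,165)])]))
E
```

```text
time: 5.22
position: [0.4751, 0.2981, 0.0815]
tool_rot: [0.707, 0.707, 0.0, 0.0]
ft_force: [-0.0, -0.4, 1.0]
grip_width: 0.0355
grip_force: 14.4
0.035581027345633065
```

View pics/m4.png

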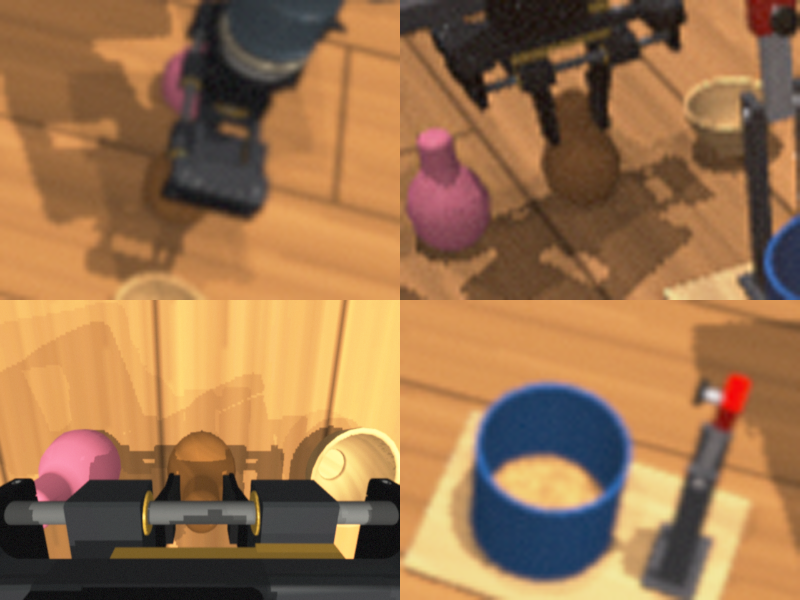

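The 35.5 mm opening is wider than the 28 mm neck, so the fingertips are on the shoulder (the side view shows this too). I'll open slightly, rise 10 mm and grip again.

```bash
python3 -m creep '[{"translation":[0,0,0],"roll":0,"gripper":60},{"translation":[0,0,0],"roll":0,"gripper":60},{"translation":[0,0,0],"roll":0,"gripper":60},{"translation":[0,0,-10],"roll":0,"gripper":60},{"translation":[0,0,-10],"roll":0,"gripper":60}]'
python3 -m creep '[{"translation":[0,0,0],"roll":0,"gripper":15},{"translation":[0,0,0],"roll":0,"gripper":15},{"translation":[0,0,0],"roll":0,"gripper":15},{"translation":[0,0,0],"roll":0,"gripper":15},{"translation":[0,0,0],"roll":0,"gripper":15}]' 18
python3 -m creep '[{"translation":[0,0,0],"roll":0,"gripper":15},{"translation":[0,0,0],"roll":0,"gripper":15},{"translation":[0,0,0],"roll":0,"gripper":15},{"translation":[0,0,0],"roll":0,"gripper":15},{"translation":[0,0,0],"roll":0,"gripper":15}]'
```

```text
time: 5.78
position: [0.4756, 0.2984, 0.0929]
tool_rot: [0.707, 0.707, 0.001, 0.0]
ft_force: [0.7, -0.6, -0.3]
grip_width: 0.0572
grip_force: 0.0
time: 6.2
position: [0.4748, 0.298, 0.0914]
tool_rot: [0.707, 0.707, -0.0, -0.0]
ft_force: [-0.2, -0.5, 0.8]
grip_width: 0.0341
grip_force: 0.0
time: 6.62
position: [0.475, 0.298, 0.0914]
tool_rot: [0.707, 0.707, -0.0, -0.0]
ft_force: [1.1, -0.5, -0.5]
grip_width: 0.0269
grip_force: 18.0
```

Gripped at 27 mm, TCP 91.4 mm above the foot. I'll lift, then travel high over the clamp. On the way I'll roll by about 160° so the wrist camera ends up on the side away from the clamp.

```bash
python3 -m creep '[{"translation":[0,0,-10],"roll":0,"gripper":15},{"translation":[0,0,-25],"roll":0,"gripper":15},{"translation":[0,0,-50],"roll":0,"gripper":15},{"translation":[0,0,-80],"roll":0,"gripper":15},{"translation":[0,0,-110],"roll":0,"gripper":15}]'
python3 -m creep '[{"translation":[0,0,-40],"roll":7,"gripper":15},{"translation":[0,0,-80],"roll":14,"gripper":15},{"translation":[0,0,-120],"roll":21,"gripper":15},{"translation":[0,0,-160],"roll":28,"gripper":15},{"translation":[0,0,-200],"roll":35,"gripper":15}]'
python3 -m creep '[{"translation":[0,0,0],"roll":7,"gripper":15},{"translation":[0,0,0],"roll":14,"gripper":15},{"translation":[0,0,0],"roll":21,"gripper":15},{"translation":[0,0,0],"roll":28,"gripper":15},{"translation":[0,0,0],"roll":35,"gripper":15}]'
python3 -c "
from h import *
o=telemetry.get_obs();print(o['q'],R.from_quat(o['tool_rot']).as_matrix().round(3),o['ft_force'])"
```

```text
time: 7.03
position: [0.4739, 0.2977, 0.2025]
tool_rot: [0.707, 0.707, -0.001, -0.001]
ft_force: [0.3, 1.0, -2.3]
grip_width: 0.0271
grip_force: 18.0
time: 7.45
position: [0.4736, 0.2976, 0.4039]
tool_rot: [0.888, 0.459, -0.0, -0.0]
ft_force: [0.8, -0.5, -1.4]
grip_width: 0.0273
grip_force: 18.0
time: 7.87
position: [0.4739, 0.2977, 0.4017]
tool_rot: [0.985, 0.171, -0.001, 0.0]
ft_force: [-0.8, 0.6, -2.6]
grip_width: 0.027
grip_force: 18.0
[3.61175539e-01 2.91841542e-01 1.36974487e+00 7.40259445e-05
 1.48133101e+00 1.58886846e+00] [[ 0.942  0.336 -0.001]
 [ 0.336 -0.942 -0.   ]
 [-0.001 -0.    -1.   ]] [-0.77213202  0.6280535  -2.59158324]
```

```bash
python3 -m creep '[{"translation":[-5,35,0],"roll":0,"gripper":15},{"translation":[-10,70,0],"roll":0,"gripper":15},{"translation":[-15,105,0],"roll":0,"gripper":15},{"translation":[-20,140,0],"roll":0,"gripper":15},{"translation":[-26,174,0],"roll":0,"gripper":15}]'
python3 -m creep '[{"translation":[-5,35,0],"roll":0,"gripper":15},{"translation":[-10,70,0],"roll":0,"gripper":15},{"translation":[-15,105,0],"roll":0,"gripper":15},{"translation":[-20,140,0],"roll":0,"gripper":15},{"translation":[-25,174,0],"roll":0,"gripper":15}]'
python3 -m creep '[{"translation":[0,0,0],"roll":7,"gripper":15},{"translation":[0,0,0],"roll":14,"gripper":15},{"translation":[0,0,0],"roll":21,"gripper":15},{"translation":[0,0,0],"roll":28,"gripper":15},{"translation":[0,0,0],"roll":35,"gripper":15}]'
python3 -m creep '[{"translation":[0,0,0],"roll":7,"gripper":15},{"translation":[0,0,0],"roll":14,"gripper":15},{"translation":[0,0,0],"roll":21,"gripper":15},{"translation":[0,0,0],"roll":28,"gripper":15},{"translation":[0,0,0],"roll":35,"gripper":15}]'
python3 -m creep '[{"translation":[0,0,0],"roll":7,"gripper":15},{"translation":[0,0,0],"roll":14,"gripper":15},{"translation":[0,0,0],"roll":17,"gripper":15},{"translation":[0,0,0],"roll":17,"gripper":15}]'
python3 - <<'E'
from fit import *
np.set_printoptions(precision=4,suppress=True)
o=telemetry.get_obs();print(o['q'],o["position"],R.from_quat(o['tool_rot']).as_matrix().round(3),o['ft_force'])
for n in("wrist","side","scene"): cv2.imwrite(f"pics/{n}5.png",viewer.camera(n))
s=cv2.imread("pics/scene5.png"); d=cv2.imread("pics/side5.png");w=cv2.imread("pics/wrist5.png")
c=lambda im,x,y:cv2.resize(im[y:y+75,x:x+100],(400,300),interpolation=cv2.INTER_CUBIC)
cv2.imwrite("pics/m5.png",np.vstack([np.hstack([c(s,310,150),c(d,250,100)]),cv2.resize(w[:, :],(800,300))[:, :]]))
E
```

```text
time: 8.28
position: [0.5092, 0.1241, 0.4017]
tool_rot: [0.985, 0.174, -0.0, -0.0]
ft_force: [1.0, 0.9, -2.8]
grip_width: 0.027
grip_force: 18.0
time: 8.7
position: [0.5452, -0.0479, 0.4017]
tool_rot: [0.985, 0.174, -0.0, -0.0]
ft_force: [1.8, -0.3, -2.9]
grip_width: 0.0274
grip_force: 18.0
time: 9.12
position: [0.5451, -0.0463, 0.4015]
tool_rot: [0.991, -0.134, -0.001, -0.0]
ft_force: [-0.5, -0.7, -2.5]
grip_width: 0.0267
grip_force: 18.0
time: 9.53
position: [0.5451, -0.0461, 0.4016]
tool_rot: [0.905, -0.425, -0.001, 0.0]
ft_force: [-0.2, -0.2, -2.1]
grip_width: 0.0273
grip_force: 18.0
time: 9.87
position: [0.5452, -0.0461, 0.4016]
tool_rot: [0.834, -0.552, -0.001, 0.0]
ft_force: [-0.7, 0.6, -3.0]
grip_width: 0.0273
grip_force: 18.0
[-0.2887  0.2716  1.3991  0.0001  1.4723  2.4522] [ 0.5452 -0.0461  0.4016] [[ 0.39  -0.921 -0.001]
 [-0.921 -0.39   0.001]
 [-0.001  0.001 -1.   ]] [-0.7043  0.6422 -2.9838]
```

View pics/m5.png

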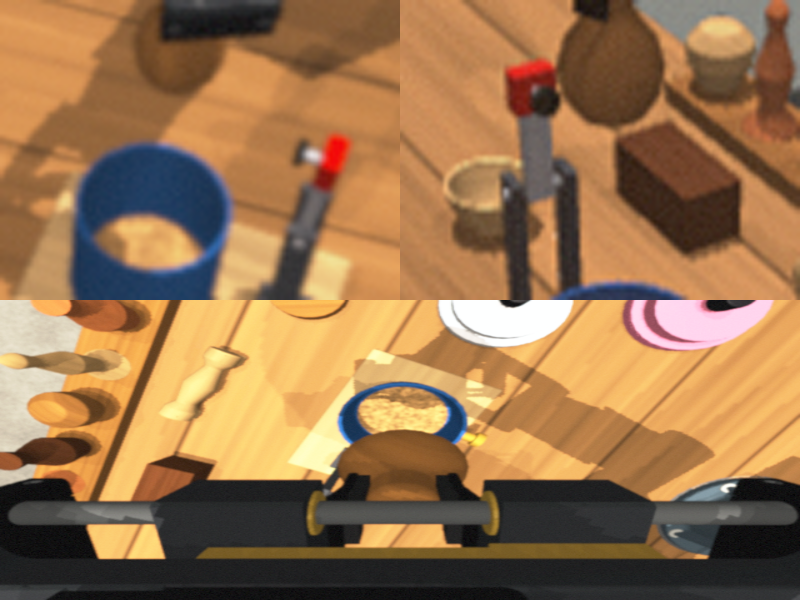

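The pear hangs upright over the pot, with the mouth centred under it. I'll lower it quickly to just inside the mouth, then slowly with a force guard between the typed 1 mm steps.

```bash
cat > chk.py <<'E'
import sys
from rig import telemetry
o=telemetry.get_obs(); f=o["ft_force"][2]; print("z %.4f fz %.2f"%(o["position"][2],f)); sys.exit(f>float(sys.argv[1]))
E
python3 -m creep '[{"translation":[0,0,30],"roll":0,"gripper":15},{"translation":[0,0,65],"roll":0,"gripper":15},{"translation":[0,0,100],"roll":0,"gripper":15},{"translation":[0,0,130],"roll":0,"gripper":15},{"translation":[0,0,150],"roll":0,"gripper":15}]' && python3 -m creep '[{"translation":[0,0,20],"roll":0,"gripper":15},{"translation":[0,0,40],"roll":0,"gripper":15},{"translation":[0,0,58],"roll":0,"gripper":15},{"translation":[0,0,70],"roll":0,"gripper":15},{"translation":[0,0,80],"roll":0,"gripper":15}]' && python3 -m creep '[{"translation":[0,0,5],"roll":0,"gripper":15},{"translation":[0,0,10],"roll":0,"gripper":15},{"translation":[0,0,14],"roll":0,"gripper":15},{"translation":[0,0,17],"roll":0,"gripper":15},{"translation":[0,0,19],"roll":0,"gripper":15}]'
python3 -m creep '[{"translation":[0,0,1],"roll":0,"gripper":15},{"translation":[0,0,1],"roll":0,"gripper":15},{"translation":[0,0,1],"roll":0,"gripper":15},{"translation":[0,0,1],"roll":0,"gripper":15}]'
```

```text
time: 10.43
position: [0.5442, -0.0459, 0.2486]
tool_rot: [0.834, -0.551, -0.002, 0.001]
ft_force: [-0.9, -0.3, -2.7]
grip_width: 0.027
grip_force: 18.0
time: 10.85
position: [0.5457, -0.0463, 0.1703]
tool_rot: [0.834, -0.552, -0.001, 0.0]
ft_force: [0.4, 0.3, -2.3]
grip_width: 0.0273
grip_force: 18.0
time: 11.27
position: [0.5464, -0.0465, 0.1527]
tool_rot: [0.834, -0.552, 0.0, -0.0]
ft_force: [0.4, 1.0, -2.2]
grip_width: 0.0275
grip_force: 18.0
time: 11.6
position: [0.5463, -0.0465, 0.1519]
tool_rot: [0.834, -0.552, 0.0, -0.0]
ft_force: [0.0, 0.4, -2.5]
grip_width: 0.027
grip_force: 18.0
```

```bash

python3 -m creep '[{"translation":[0,0,3],"roll":0,"gripper":15},{"translation":[0,0,6],"roll":0,"gripper":15},{"translation":[0,0,8],"roll":0,"gripper":15},{"translation":[0,0,10],"roll":0,"gripper":15},{"translation":[0,0,10],"roll":0,"gripper":15}]' >/dev/null && python3 chk.py -0.9 &&
python3 -m creep '[{"translation":[0,0,1],"roll":0,"gripper":15},{"translation":[0,0,1],"roll":0,"gripper":15}]' >/dev/null && python3 chk.py -0.9 &&
python3 -m creep '[{"translation":[0,0,1],"roll":0,"gripper":15},{"translation":[0,0,1],"roll":0,"gripper":15}]' >/dev/null && python3 chk.py -0.9 &&
python3 -m creep '[{"translation":[0,0,1],"roll":0,"gripper":15},{"translation":[0,0,1],"roll":0,"gripper":15}]' >/dev/null && python3 chk.py -0.9 &&
python3 -m creep '[{"translation":[0,0,1],"roll":0,"gripper":15},{"translation":[0,0,1],"roll":0,"gripper":15}]' >/dev/null && python3 chk.py -0.9 &&
python3 -m creep '[{"translation":[0,0,1],"roll":0,"gripper":15},{"translation":[0,0,1],"roll":0,"gripper":15}]' >/dev/null && python3 chk.py -0.9 &&
python3 -m creep '[{"translation":[0,0,1],"roll":0,"gripper":15},{"translation":[0,0,1],"roll":0,"gripper":15}]' >/dev/null && python3 chk.py -0.9 &&
python3 -m creep '[{"translation":[0,0,1],"roll":0,"gripper":15},{"translation":[0,0,1],"roll":0,"gripper":15}]' >/dev/null && python3 chk.py -0.9 &&
python3 -m creep '[{"translation":[0,0,1],"roll":0,"gripper":15},{"translation":[0,0,1],"roll":0,"gripper":15}]' >/dev/null && python3 chk.py -0.9 &&
python3 -m creep '[{"translation":[0,0,1],"roll":0,"gripper":15},{"translation":[0,0,1],"roll":0,"gripper":15}]' >/dev/null && python3 chk.py -0.9 &&
python3 -m creep '[{"translation":[0,0,1],"roll":0,"gripper":15},{"translation":[0,0,1],"roll":0,"gripper":15}]' >/dev/null && python3 chk.py -0.9 &&
python3 -m creep '[{"translation":[0,0,1],"roll":0,"gripper":15},{"translation":[0,0,1],"roll":0,"gripper":15}]' >/dev/null && python3 chk.py -0.9 &&
python3 -m creep '[{"translation":[0,0,1],"roll":0,"gripper":15},{"translation":[0,0,1],"roll":0,"gripper":15}]' >/dev/null && python3 chk.py -0.9
```

```text
z 0.1409 fz -2.62False
```

The guard's exit code was wrong (a numpy bool), so it only stopped early. I'll fix that and go on.

```bash
sed -i 's/sys.exit(f>float(sys.argv\[1\]))/sys.exit(int(f>float(sys.argv[1])))/' chk.py
python3 -m creep '[{"translation":[0,0,1],"roll":0,"gripper":15},{"translation":[0,0,1],"roll":0,"gripper":15}]' >/dev/null && python3 chk.py -0.9 &&
python3 -m creep '[{"translation":[0,0,1],"roll":0,"gripper":15},{"translation":[0,0,1],"roll":0,"gripper":15}]' >/dev/null && python3 chk.py -0.9 &&
python3 -m creep '[{"translation":[0,0,1],"roll":0,"gripper":15},{"translation":[0,0,1],"roll":0,"gripper":15}]' >/dev/null && python3 chk.py -0.9 &&
python3 -m creep '[{"translation":[0,0,1],"roll":0,"gripper":15},{"translation":[0,0,1],"roll":0,"gripper":15}]' >/dev/null && python3 chk.py -0.9 &&
python3 -m creep '[{"translation":[0,0,1],"roll":0,"gripper":15},{"translation":[0,0,1],"roll":0,"gripper":15}]' >/dev/null && python3 chk.py -0.9 &&
python3 -m creep '[{"translation":[0,0,1],"roll":0,"gripper":15},{"translation":[0,0,1],"roll":0,"gripper":15}]' >/dev/null && python3 chk.py -0.9 &&
python3 -m creep '[{"translation":[0,0,1],"roll":0,"gripper":15},{"translation":[0,0,1],"roll":0,"gripper":15}]' >/dev/null && python3 chk.py -0.9 &&
python3 -m creep '[{"translation":[0,0,1],"roll":0,"gripper":15},{"translation":[0,0,1],"roll":0,"gripper":15}]' >/dev/null && python3 chk.py -0.9 &&
python3 -m creep '[{"translation":[0,0,1],"roll":0,"gripper":15},{"translation":[0,0,1],"roll":0,"gripper":15}]' >/dev/null && python3 chk.py -0.9 &&
python3 -m creep '[{"translation":[0,0,1],"roll":0,"gripper":15},{"translation":[0,0,1],"roll":0,"gripper":15}]' >/dev/null && python3 chk.py -0.9 &&
python3 -m creep '[{"translation":[0,0,1],"roll":0,"gripper":15},{"translation":[0,0,1],"roll":0,"gripper":15}]' >/dev/null && python3 chk.py -0.9 &&
python3 -m creep '[{"translation":[0,0,1],"roll":0,"gripper":15},{"translation":[0,0,1],"roll":0,"gripper":15}]' >/dev/null && python3 chk.py -0.9
```

```text
z 0.1404 fz -2.58
z 0.1395 fz -2.29
z 0.1385 fz -2.54
z 0.1374 fz -2.72
z 0.1364 fz -2.31
z 0.1354 fz -1.96
z 0.1344 fz -3.45
z 0.1334 fz -3.09
z 0.1324 fz -1.79
z 0.1314 fz -2.32
z 0.1304 fz -1.75
z 0.1294 fz -2.29
```

```bash

python3 -m creep '[{"translation":[0,0,1],"roll":0,"gripper":15},{"translation":[0,0,1],"roll":0,"gripper":15}]' >/dev/null && python3 chk.py -0.9 &&
python3 -m creep '[{"translation":[0,0,1],"roll":0,"gripper":15},{"translation":[0,0,1],"roll":0,"gripper":15}]' >/dev/null && python3 chk.py -0.9 &&
python3 -m creep '[{"translation":[0,0,1],"roll":0,"gripper":15},{"translation":[0,0,1],"roll":0,"gripper":15}]' >/dev/null && python3 chk.py -0.9 &&
python3 -m creep '[{"translation":[0,0,1],"roll":0,"gripper":15},{"translation":[0,0,1],"roll":0,"gripper":15}]' >/dev/null && python3 chk.py -0.9 &&
python3 -m creep '[{"translation":[0,0,1],"roll":0,"gripper":15},{"translation":[0,0,1],"roll":0,"gripper":15}]' >/dev/null && python3 chk.py -0.9 &&
python3 -m creep '[{"translation":[0,0,1],"roll":0,"gripper":15},{"translation":[0,0,1],"roll":0,"gripper":15}]' >/dev/null && python3 chk.py -0.9 &&
python3 -m creep '[{"translation":[0,0,1],"roll":0,"gripper":15},{"translation":[0,0,1],"roll":0,"gripper":15}]' >/dev/null && python3 chk.py -0.9 &&
python3 -m creep '[{"translation":[0,0,1],"roll":0,"gripper":15},{"translation":[0,0,1],"roll":0,"gripper":15}]' >/dev/null && python3 chk.py -0.9 &&
python3 -m creep '[{"translation":[0,0,1],"roll":0,"gripper":15},{"translation":[0,0,1],"roll":0,"gripper":15}]' >/dev/null && python3 chk.py -0.9 &&
python3 -m creep '[{"translation":[0,0,1],"roll":0,"gripper":15},{"translation":[0,0,1],"roll":0,"gripper":15}]' >/dev/null && python3 chk.py -0.9 &&
python3 -m creep '[{"translation":[0,0,1],"roll":0,"gripper":15},{"translation":[0,0,1],"roll":0,"gripper":15}]' >/dev/null && python3 chk.py -0.9 &&
python3 -m creep '[{"translation":[0,0,1],"roll":0,"gripper":15},{"translation":[0,0,1],"roll":0,"gripper":15}]' >/dev/null && python3 chk.py -0.9
```

```text
z 0.1284 fz -1.73
z 0.1274 fz -2.10
z 0.1264 fz -2.54
z 0.1254 fz -2.56
z 0.1244 fz -2.71
z 0.1234 fz -2.85
z 0.1224 fz -2.53
z 0.1214 fz -2.58
z 0.1206 fz -0.15
```

```bash
python3 -m creep '[{"translation":[0,0,0],"roll":0,"gripper":15}]'|sed -n 1,4p;  python3 -m creep '[{"translation":[0,0,0],"roll":0,"gripper":15}]'|sed -n 2,4p
```

```text
time: 15.6
position: [0.5461, -0.0464, 0.1207]
tool_rot: [0.834, -0.552, 0.0, -0.0]
ft_force: [0.7, 1.4, -1.4]
position: [0.5462, -0.0464, 0.1207]
tool_rot: [0.834, -0.552, 0.0, -0.0]
ft_force: [-0.8, 0.7, 0.0]
```

It touched down at z 0.1207, so the platform is about 29 mm above the bench, within its range. The spring now carries nearly all the weight. I'll release.

```bash
python3 -m creep '[{"translation":[0,0,0],"roll":0,"gripper":50},{"translation":[0,0,0],"roll":0,"gripper":50},{"translation":[0,0,0],"roll":0,"gripper":50},{"translation":[0,0,0],"roll":0,"gripper":50},{"translation":[0,0,0],"roll":0,"gripper":50}]'
python3 -m creep '[{"translation":[0,0,-5],"roll":0,"gripper":50},{"translation":[0,0,-20],"roll":0,"gripper":50},{"translation":[0,0,-50],"roll":0,"gripper":50},{"translation":[0,0,-85],"roll":0,"gripper":50},{"translation":[0,0,-125],"roll":0,"gripper":50}]'
python3 - <<'E'
from fit import *
np.set_printoptions(precision=4,suppress=True)
print(viewer.recognise("wrist","pear") if viewer.camera("wrist") is not None else 0)
W=cam("wrist");print("exp px of top",proj(W,[[.546,-.0464,.129]]))
cv2.imwrite("pics/wrist6.png",viewer.camera("wrist"))
o=telemetry.get_obs();print(R.from_quat(o['tool_rot']).as_matrix().round(3),o["position"])
E
```

```text
time: 16.1
position: [0.5462, -0.0465, 0.1206]
tool_rot: [0.834, -0.552, 0.0, -0.0]
ft_force: [-0.7, 0.2, 0.4]
grip_width: 0.0477
grip_force: 0.0
time: 16.52
position: [0.5448, -0.0461, 0.2459]
tool_rot: [0.834, -0.552, -0.002, 0.001]
ft_force: [1.6, -0.3, 0.5]
grip_width: 0.05
grip_force: 0.0
[{'bbox': [286.5, 145.2, 66.0, 67.3], 'p': 0.96}]
exp px of top [[329.7064 200.8659]]
[[ 0.391 -0.92   0.009]
 [-0.92  -0.391 -0.003]
 [ 0.006 -0.007 -1.   ]] [ 0.5484 -0.047   0.2495]
```

```bash
python3 -m creep '[{"translation":[0,0,-40],"roll":0,"gripper":87},{"translation":[0,0,-80],"roll":0,"gripper":87},{"translation":[0,0,-115],"roll":0,"gripper":87},{"translation":[0,0,-140],"roll":0,"gripper":87},{"translation":[0,0,-150],"roll":0,"gripper":87}]'
python3 -m creep '[{"translation":[0,0,0],"roll":0,"gripper":87},{"translation":[0,0,0],"roll":0,"gripper":87},{"translation":[0,0,0],"roll":0,"gripper":87},{"translation":[0,0,0],"roll":0,"gripper":87}]'
python3 - <<'E'
from fit import *
W=cam("wrist"); im=viewer.camera("wrist"); cv2.imwrite("pics/wrist7.png",im)
for n in("side","scene"): cv2.imwrite(f"pics/{n}7.png",viewer.camera(n))
np.save("w7.npy",np.array(telemetry.get_obs()["position"])); print(telemetry.get_obs()["position"])
h=cv2.cvtColor(im,cv2.COLOR_BGR2HSV); m=cv2.inRange(h,(105,90,30),(125,255,255)); 
n,l,st,ce=cv2.connectedComponentsWithStats(m);print(st[1:][st[1:,4]>100])
for zz in(.13,.0): 
  for r,x,y in((.066,.5427,-.0469),): cv2.polylines(im,[np.int32(proj(W,circ(x,y,zz,r))*8)],True,(0,255,255),1,cv2.LINE_AA,3)
for zz in(.0,.02): cv2.polylines(im,[np.int32(proj(W,circ(.5205,-.2785,zz,.075))*8)],True,(0,0,255),1,cv2.LINE_AA,3)
cv2.imwrite("pics/m7.png",cv2.resize(im[:280,180:560],(800,590)))
E
```

```text
time: 17.08
position: [0.5472, -0.0467, 0.3988]
tool_rot: [0.834, -0.552, 0.003, -0.001]
ft_force: [0.7, -0.2, 1.0]
grip_width: 0.0757
grip_force: 0.0
time: 17.42
position: [0.545, -0.0461, 0.3928]
tool_rot: [0.834, -0.552, -0.003, 0.001]
ft_force: [0.2, 0.1, 0.2]
grip_width: 0.0865
grip_force: 0.0
[ 0.54562317 -0.04633487  0.39398903]
[[ 269  109  104  106 4100]]
```

View pics/m7.png

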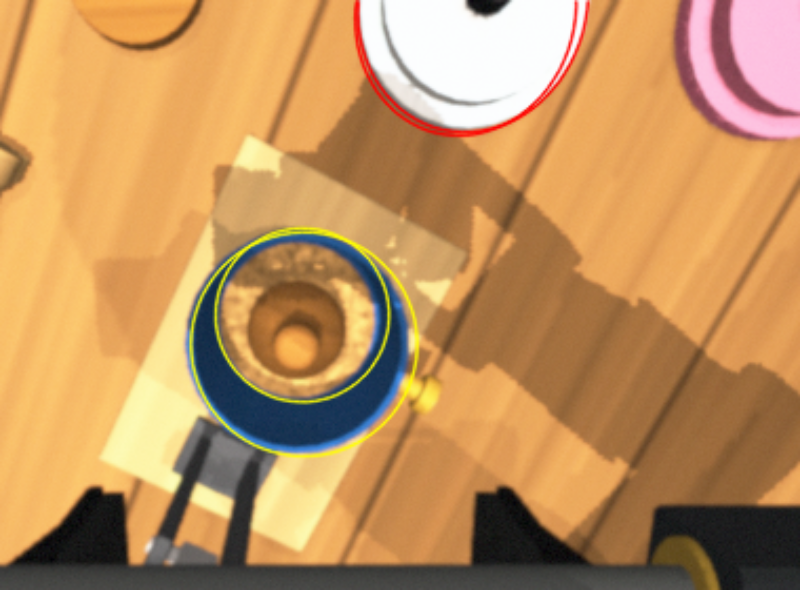

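The picture shows the pear standing upright in the middle of the pot, neck at (300,340) in the crop. The rim ellipse lies about 2 px left of the prediction, and the lid is near its own. I'll refine both.

```bash
python3 - <<'E'
from fit import *
np.set_printoptions(precision=4,suppress=True)
W=cam("wrist");S=cam("scene");D=cam("side")
o=np.array([268.4,108,375,216])
print("pot wrist",fit([(W,o)],[(.13,.066)],[.54,-.05]))
s=cv2.imread("pics/scene7.png");d=cv2.imread("pics/side7.png")
bl=((100,80,25),(130,255,255))
a,_=mask(s,*bl,(310,165,90,90)); b,_=mask(d,*bl,(270,160,70,100))
for ob in ([(S,bb(a))],[(D,bb(b))]): print("pot",fit(ob,[(.13,.066),(.012,.066)],[.55,-.05]))
wm=cv2.imread("pics/wrist7.png"); t=mask(wm,(0,0,110),(180,60,255),(330,0,140,80))[0]; print(t)
print("lid wrist",fit([(W,bb(t)*[1,np.nan,1,1])],[(0,.075),(.02,.075)],[.52,-.28]))
wh=((0,0,110),(180,60,255))
a,_=mask(s,*wh,(255,170,60,60)); b,_=mask(d,*wh,(305,240,75,65))
for ob in ([(S,bb(a)*[1,np.nan,1,1])],[(D,bb(b)*[1,np.nan,1,1])]): print("lid",fit(ob,[(0,.075),(.02,.075)],[.515,-.28]))
E
```

```text
pot wrist (array([ 0.547 , -0.0472]), array([-0.2957,  0.8473,  0.2949, -0.9827]))
pot (array([ 0.5423, -0.0484]), array([-0.9763, -1.2963,  0.9159,  1.1557]))
pot (array([ 0.5423, -0.0458]), array([-0.6222, -0.9587,  0.6283,  0.7081]))
[ 350    0  110   61 5204]
lid wrist (array([ 0.5228, -0.2838]), array([-0.3002,  0.2862,  0.0271]))
lid (array([ 0.5147, -0.2854]), array([ 0.1571, -0.1591,  0.0101]))
lid (array([ 0.5191, -0.2809]), array([-0.1034,  0.103 , -0.0131]))
```

```bash
cat > potm.py <<'E'
from fit import *
np.set_printoptions(precision=4,suppress=True)
for k in range(3):
    o=telemetry.get_obs(); W=cam("wrist"); im=viewer.camera("wrist")
    h=cv2.cvtColor(im,cv2.COLOR_BGR2HSV); m=cv2.inRange(h,(100,70,25),(130,255,255)); m[:80]=0;m[260:]=0
    n,l,st,ce=cv2.connectedComponentsWithStats(m); t=st[1+st[1:,4].argmax()]
    print("pot",bb(t),*fit([(W,bb(t))],[(.13,.066)],[.54,-.05]),o["position"],o["tool_rot"])
E
python3 -m creep '[{"translation":[0,0,0],"roll":0,"gripper":87},{"translation":[0,0,0],"roll":0,"gripper":87},{"translation":[0,0,0],"roll":0,"gripper":87}]' >/dev/null; python3 potm.py
```

```text
pot [269.5 109.5 374.5 215.5] [ 0.5475 -0.0467] [-0.8857  0.1598  0.8846 -0.1049] [ 0.5461 -0.0464  0.3954] [ 0.8339 -0.5519 -0.0001  0.    ]
pot [270.5 110.5 374.5 215.5] [ 0.5468 -0.0463] [-1.3473 -0.2195  1.3456  0.3916] [ 0.5461 -0.0464  0.3955] [ 0.8339 -0.5519 -0.     -0.    ]
pot [270.5 109.5 374.5 215.5] [ 0.547  -0.0469] [-1.3625  0.2013  1.3606 -0.1083] [ 0.5461 -0.0464  0.3956] [ 0.8339 -0.5519  0.     -0.    ]
```

The pear now stands at a known TCP position, so I can use it to check the camera bias.

```bash
python3 - <<'E'
from fit import *
np.set_printoptions(precision=4,suppress=True)
W=cam("wrist"); im=viewer.camera("wrist"); S=cam("scene"); s=viewer.camera("scene")
print("exp",proj(W,[[.5462,-.0465,.129]]),proj(S,[[.5462,-.0465,.129]]))
h=cv2.cvtColor(im,cv2.COLOR_BGR2HSV)
c=im[120:210,270:375]; sc=s[185:240,325:372]
cv2.imwrite("pics/m8.png",np.hstack([cv2.resize(c,(400,int(90*400/105))) ,cv2.resize(sc,(400,int(90*400/105)))]))
r=viewer.recognise("wrist","pear");print(r)
E
```

```text
exp [[323.0313 165.329 ]] [[347.9199 201.4495]]
[{'bbox': [299.1, 134.6, 47.1, 45.7], 'p': 0.68}]
```

View pics/m8.png

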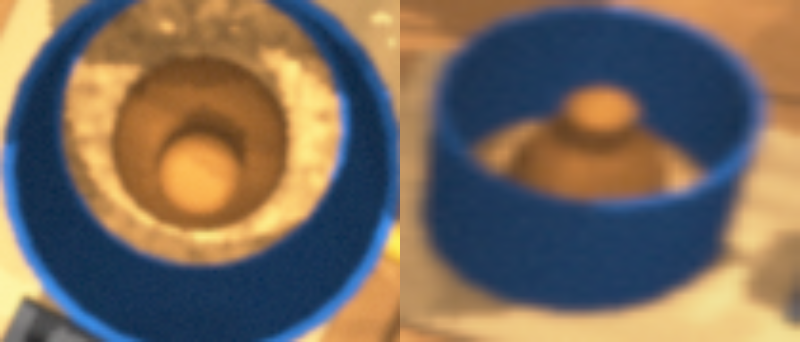

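In the wrist view the pear's top is at (322.5,165.1) against the expected (323.0,165.3), so the wrist camera agrees with the TCP to better than 1 mm. The pot's axis is therefore (0.547, -0.0467). Now the lid.

```bash
python3 -m creep '[{"translation":[30,16,10],"roll":0,"gripper":87},{"translation":[60,32,20],"roll":0,"gripper":87},{"translation":[90,49,35],"roll":0,"gripper":87},{"translation":[105,57,43],"roll":0,"gripper":87}]'
python3 -m creep '[{"translation":[30,16,10],"roll":0,"gripper":87},{"translation":[60,32,20],"roll":0,"gripper":87},{"translation":[90,49,35],"roll":0,"gripper":87},{"translation":[100,54,41],"roll":0,"gripper":87},{"translation":[104,57,43],"roll":0,"gripper":87}]'
python3 -m creep '[{"translation":[0,0,0],"roll":0,"gripper":87},{"translation":[0,0,0],"roll":0,"gripper":87},{"translation":[0,0,0],"roll":0,"gripper":87},{"translation":[0,0,0],"roll":0,"gripper":87},{"translation":[0,0,0],"roll":0,"gripper":87}]'
python3 - <<'E'
from fit import *
np.set_printoptions(precision=4,suppress=True)
o=telemetry.get_obs(); W=cam("wrist"); im=viewer.camera("wrist"); cv2.imwrite("pics/wrist9.png",im)
h=cv2.cvtColor(im,cv2.COLOR_BGR2HSV)
m=cv2.inRange(h,(0,0,100),(180,60,255)); m[245:]=0; n,l,st,ce=cv2.connectedComponentsWithStats(m);print(st[1:][st[1:,4]>500])
t=st[1+st[1:,4].argmax()]; print("lid",*fit([(W,bb(t)*[1,1,1,np.nan])],[(0,.075),(.02,.075)],[.52,-.28]))
m=cv2.inRange(h,(0,0,0),(180,255,70)); m[245:]=0; m[:, :200]=0; m[:,450:]=0; n,l,st,ce=cv2.connectedComponentsWithStats(m);print(st[1:][st[1:,4]>200],ce[1:][st[1:,4]>200])
print("exp knob top",proj(W,[[.5228,-.2838,.084]]),o["position"],o["tool_rot"],o["q"])
K=[(.052,.016),(.084,.016)]
for q in viewer.recognise("wrist","lid_knob")[:2]: print(q)
for q in viewer.recognise("wrist","lid")[:2]: print(q)
cv2.imwrite("pics/m9.png",im[:300,120:520])
E
```

```text
time: 18.45
position: [0.5339, -0.1684, 0.3513]
tool_rot: [0.833, -0.553, -0.0, 0.001]
ft_force: [1.2, -0.8, 1.0]
grip_width: 0.0869
grip_force: 0.0
time: 18.87
position: [0.5219, -0.2854, 0.3078]
tool_rot: [0.833, -0.553, -0.001, -0.0]
ft_force: [-0.8, 0.1, -0.1]
grip_width: 0.0873
grip_force: 0.0
time: 19.28
position: [0.5233, -0.2822, 0.3104]
tool_rot: [0.834, -0.551, 0.001, -0.0]
ft_force: [-0.6, -0.2, 0.1]
grip_width: 0.087
grip_force: 0.0
[[ 268  105  114  113 9504]]
lid [ 0.5208 -0.2809] [-0.2223  0.02    0.2219]
[[314 157  24  28 338]
 [406 231  28  14 283]
 [212 232  26  13 242]] [[327.6272 169.7278]
 [417.7633 238.7915]
 [226.0744 239.2479]]
exp knob top [[324.3249 170.8342]] [ 0.5233 -0.2822  0.3104] [ 0.8344 -0.5512  0.0006 -0.    ] [-0.6824  0.4152  1.4282  0.0002  1.2969  2.0559]
{'bbox': [428.9, 111.5, 119.3, 109.6], 'p': 0.92}
{'bbox': [263.8, 106.1, 120.5, 112.1], 'p': 0.61}
{'bbox': [269.1, 103.5, 115.6, 115.7], 'p': 0.83}
{'bbox': [428.3, 108.8, 119.7, 112.7], 'p': 0.66}
```

View pics/m9.png

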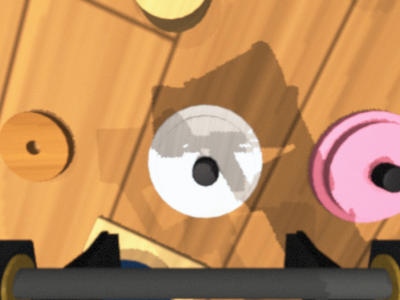

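The whole silver lid is visible at centre (325,161), with the wheel to its left and the pink lid to its right. Its axis is (0.521, -0.2815). I'll descend on the knob and slow down at the end.

```bash
python3 -m creep '[{"translation":[-1.5,2,30],"roll":0,"gripper":70},{"translation":[-1.5,2,65],"roll":0,"gripper":70},{"translation":[-1.5,2,100],"roll":0,"gripper":70},{"translation":[-1.5,2,130],"roll":0,"gripper":70},{"translation":[-1.5,2,150],"roll":0,"gripper":70}]'
python3 -m creep '[{"translation":[0,0,20],"roll":0,"gripper":70},{"translation":[0,0,40],"roll":0,"gripper":70},{"translation":[0,0,55],"roll":0,"gripper":70},{"translation":[0,0,65],"roll":0,"gripper":70},{"translation":[0,0,72],"roll":0,"gripper":70}]'
python3 -m creep '[{"translation":[0,0,6],"roll":0,"gripper":70},{"translation":[0,0,11],"roll":0,"gripper":70},{"translation":[0,0,15],"roll":0,"gripper":70},{"translation":[0,0,17],"roll":0,"gripper":70},{"translation":[0,0,17],"roll":0,"gripper":70}]'
```

```text
time: 19.85
position: [0.5191, -0.2815, 0.1567]
tool_rot: [0.834, -0.552, -0.002, -0.0]
ft_force: [0.0, 0.7, 0.1]
grip_width: 0.071
grip_force: 0.0
time: 20.27
position: [0.5202, -0.2824, 0.0864]
tool_rot: [0.834, -0.552, -0.001, -0.0]
ft_force: [-0.5, 0.1, -0.4]
grip_width: 0.0703
grip_force: 0.0
time: 20.68
position: [0.5204, -0.2828, 0.0706]
tool_rot: [0.834, -0.552, 0.0, 0.0]
ft_force: [1.5, 0.3, -0.4]
grip_width: 0.0701
grip_force: 0.0
```

```bash
python3 -m creep '[{"translation":[0,0,0],"roll":0,"gripper":20},{"translation":[0,0,0],"roll":0,"gripper":20},{"translation":[0,0,0],"roll":0,"gripper":20},{"translation":[0,0,0],"roll":0,"gripper":20},{"translation":[0,0,0],"roll":0,"gripper":20}]' 40
python3 -m creep '[{"translation":[0,0,0],"roll":0,"gripper":20},{"translation":[0,0,0],"roll":0,"gripper":20},{"translation":[0,0,0],"roll":0,"gripper":20},{"translation":[0,0,0],"roll":0,"gripper":20},{"translation":[0,0,0],"roll":0,"gripper":20}]'
python3 -m creep '[{"translation":[0,0,-10],"roll":0,"gripper":20},{"translation":[0,0,-25],"roll":0,"gripper":20},{"translation":[0,0,-50],"roll":0,"gripper":20},{"translation":[0,0,-80],"roll":0,"gripper":20},{"translation":[0,0,-110],"roll":0,"gripper":20}]'
python3 -m creep '[{"translation":[0,0,-30],"roll":0,"gripper":20},{"translation":[0,0,-60],"roll":0,"gripper":20},{"translation":[0,0,-90],"roll":0,"gripper":20},{"translation":[0,0,-110],"roll":0,"gripper":20},{"translation":[0,0,-110],"roll":0,"gripper":20}]'
```

```text
time: 21.1
position: [0.5205, -0.2828, 0.0708]
tool_rot: [0.834, -0.552, 0.0, 0.0]
ft_force: [0.2, 0.2, 0.2]
grip_width: 0.0446
grip_force: 0.0
time: 21.52
position: [0.5203, -0.2828, 0.0706]
tool_rot: [0.834, -0.552, -0.0, 0.0]
ft_force: [-0.5, 0.4, 1.7]
grip_width: 0.0308
grip_force: 40.0
time: 21.93
position: [0.5194, -0.2818, 0.1808]
tool_rot: [0.834, -0.552, -0.002, -0.0]
ft_force: [1.4, -0.6, -3.9]
grip_width: 0.0313
grip_force: 40.0
time: 22.35
position: [0.5223, -0.284, 0.2957]
tool_rot: [0.834, -0.552, 0.005, 0.0]
ft_force: [0.2, -0.3, -3.2]
grip_width: 0.0311
grip_force: 40.0
```

```bash
python3 -m creep '[{"translation":[0,0,0],"roll":0,"gripper":20},{"translation":[0,0,0],"roll":0,"gripper":20},{"translation":[0,0,0],"roll":0,"gripper":20},{"translation":[0,0,0],"roll":0,"gripper":20}]'
cat > inhand.py <<'E'
from fit import *
np.set_printoptions(precision=4,suppress=True)
o=telemetry.get_obs(); W=cam("wrist"); im=viewer.camera("wrist"); cv2.imwrite("pics/inhand.png",im)
h=cv2.cvtColor(im,cv2.COLOR_BGR2HSV); m=cv2.inRange(h,(0,0,100),(180,50,255)); m[245:]=0
n,l,st,ce=cv2.connectedComponentsWithStats(m);print(st[1:][st[1:,4]>500])
t=bb(st[1+st[1:,4].argmax()]); z=o["position"][2]-.0706
p=o["position"]; print("exp bbox if centred",bbox(proj(W,np.vstack([circ(p[0],p[1],z,.075),circ(p[0],p[1],z+.02,.075)]))))
x,r=fit([(W,t*[1,1,1,np.nan])],[(z,.075),(z+.02,.075)],p[:2]); Rm=R.from_quat(o["tool_rot"]).as_matrix()
print("lid in hand",x,r,"offset in tool",Rm.T@np.r_[x-p[:2],0]*1000,p)
e=np.r_[.547,-.0467,0]-np.r_[x,0]; print("to pot (lid fit)",Rm.T@e*1000,"(TCP)",Rm.T@(np.array([.547,-.0467,p[2]])-p)*1000)
E
python3 inhand.py
python3 - <<'E'
from fit import *
# earlier picture over the lid, full bbox
i=viewer.camera_info("wrist"); T=np.eye(4); T[:3,:3]=R.from_quat([.8344,-.5512,.0006,0]).as_matrix(); T[:3,3]=[.5233,-.2822,.3104]
C=np.linalg.inv(T@np.array(i["hand_eye"])); W=(np.array(i["intrinsics"]),i["k1"],C[:3,:3],C[:3,3])
print(fit([(W,np.array([267.5,104.5,381.5,217.5]))],[(0,.075),(.02,.075)],[.52,-.28]))
E
```

```text
time: 22.68
position: [0.5194, -0.282, 0.2882]
tool_rot: [0.834, -0.552, -0.002, -0.0]
ft_force: [-0.4, 0.2, -4.1]
grip_width: 0.0311
grip_force: 40.0
[[  203   104   239   141 25997]]
exp bbox if centred [202.2258 101.2439 446.0574 330.7751]
lid in hand [ 0.52 -0.28] [-2.1598  0.4215  2.1794] offset in tool [-1.5536 -1.3017  0.0038] [ 0.5194 -0.282   0.2882]
to pot (lid fit) [-204.2209 -116.0312    0.6226] (TCP) [-205.7745 -117.333     0.6264]
(array([ 0.52092331, -0.28124819]), array([-0.2351365 , -0.23008494,  0.23472295,  0.28962627]))
```

```bash
python3 -m creep '[{"translation":[-20,-11,0],"roll":0,"gripper":20},{"translation":[-45,-26,0],"roll":0,"gripper":20},{"translation":[-70,-40,0],"roll":0,"gripper":20},{"translation":[-90,-51,0],"roll":0,"gripper":20},{"translation":[-110,-63,0],"roll":0,"gripper":20}]'
python3 -m creep '[{"translation":[-25,-14,0],"roll":0,"gripper":20},{"translation":[-50,-29,0],"roll":0,"gripper":20},{"translation":[-72,-41,0],"roll":0,"gripper":20},{"translation":[-86,-49,0],"roll":0,"gripper":20},{"translation":[-94,-54,0],"roll":0,"gripper":20}]' >/dev/null
python3 -m creep '[{"translation":[0,0,0],"roll":0,"gripper":20},{"translation":[0,0,0],"roll":0,"gripper":20},{"translation":[0,0,0],"roll":0,"gripper":20},{"translation":[0,0,0],"roll":0,"gripper":20},{"translation":[0,0,0],"roll":0,"gripper":20}]'>/dev/null
python3 -m creep '[{"translation":[0,0,0],"roll":0,"gripper":20},{"translation":[0,0,0],"roll":0,"gripper":20},{"translation":[0,0,0],"roll":0,"gripper":20},{"translation":[0,0,0],"roll":0,"gripper":20},{"translation":[0,0,0],"roll":0,"gripper":20}]'
python3 inhand.py
```

```text
time: 23.15
position: [0.5349, -0.1555, 0.2895]
tool_rot: [0.834, -0.552, -0.001, 0.0]
ft_force: [1.0, 0.5, -5.4]
grip_width: 0.0307
grip_force: 40.0
time: 24.4
position: [0.5484, -0.0493, 0.2906]
tool_rot: [0.834, -0.552, 0.0, -0.0]
ft_force: [-0.9, -0.3, -4.7]
grip_width: 0.0309
grip_force: 40.0
[[  203   104   240   141 25988]]
exp bbox if centred [202.5609 101.6545 446.2862 331.362 ]
lid in hand [ 0.549  -0.0478] [-1.6704  0.321   1.68  ] offset in tool [-1.1904 -1.1714 -0.    ] [ 0.5484 -0.0493  0.2906]
to pot (lid fit) [-1.7524  1.396  -0.0001] (TCP) [-2.9428  0.2246 -0.0001]
```

```bash
python3 -m creep '[{"translation":[-1.6,0.7,20],"roll":0,"gripper":20},{"translation":[-1.6,0.7,40],"roll":0,"gripper":20},{"translation":[-1.6,0.7,60],"roll":0,"gripper":20},{"translation":[-1.6,0.7,72],"roll":0,"gripper":20},{"translation":[-1.6,0.7,80],"roll":0,"gripper":20}]'
python3 -m creep '[{"translation":[0,0,0],"roll":0,"gripper":20},{"translation":[0,0,0],"roll":0,"gripper":20},{"translation":[0,0,0],"roll":0,"gripper":20},{"translation":[0,0,0],"roll":0,"gripper":20},{"translation":[0,0,0],"roll":0,"gripper":20}]' && python3 chk.py -2 &&
python3 -m creep '[{"translation":[0,0,2],"roll":0,"gripper":20},{"translation":[0,0,4],"roll":0,"gripper":20},{"translation":[0,0,6],"roll":0,"gripper":20},{"translation":[0,0,6],"roll":0,"gripper":20}]' >/dev/null && python3 chk.py -2 &&
python3 -m creep '[{"translation":[0,0,1],"roll":0,"gripper":20},{"translation":[0,0,2],"roll":0,"gripper":20},{"translation":[0,0,2],"roll":0,"gripper":20}]' >/dev/null && python3 chk.py -2 &&
python3 -m creep '[{"translation":[0,0,1],"roll":0,"gripper":20},{"translation":[0,0,2],"roll":0,"gripper":20},{"translation":[0,0,2],"roll":0,"gripper":20}]' >/dev/null && python3 chk.py -2 &&
python3 -m creep '[{"translation":[0,0,1],"roll":0,"gripper":20},{"translation":[0,0,2],"roll":0,"gripper":20},{"translation":[0,0,2],"roll":0,"gripper":20}]' >/dev/null && python3 chk.py -2 &&
python3 -m creep '[{"translation":[0,0,1],"roll":0,"gripper":20},{"translation":[0,0,2],"roll":0,"gripper":20},{"translation":[0,0,2],"roll":0,"gripper":20}]' >/dev/null && python3 chk.py -2 &&
python3 -m creep '[{"translation":[0,0,1],"roll":0,"gripper":20},{"translation":[0,0,2],"roll":0,"gripper":20},{"translation":[0,0,2],"roll":0,"gripper":20}]' >/dev/null && python3 chk.py -2 &&
python3 -m creep '[{"translation":[0,0,1],"roll":0,"gripper":20},{"translation":[0,0,2],"roll":0,"gripper":20},{"translation":[0,0,2],"roll":0,"gripper":20}]' >/dev/null && python3 chk.py -2 &&
python3 -m creep '[{"translation":[0,0,1],"roll":0,"gripper":20},{"translation":[0,0,2],"roll":0,"gripper":20},{"translation":[0,0,2],"roll":0,"gripper":20}]' >/dev/null && python3 chk.py -2
```

```text
time: 24.87
position: [0.5463, -0.0477, 0.209]
tool_rot: [0.834, -0.552, -0.001, 0.0]
ft_force: [-0.8, -0.2, -4.9]
grip_width: 0.031
grip_force: 40.0
time: 25.28
position: [0.5477, -0.0482, 0.2116]
tool_rot: [0.834, -0.552, 0.001, -0.0]
ft_force: [-0.5, -0.8, -4.2]
grip_width: 0.0308
grip_force: 40.0
z 0.2116 fz -4.19
z 0.2041 fz -5.10
z 0.2023 fz -4.36
z 0.2003 fz -4.65
z 0.1983 fz -4.82
z 0.1963 fz -4.71
z 0.1943 fz -4.33
z 0.1923 fz -4.85
z 0.1903 fz -4.45
```

Past the rim (0.2006) with no contact, so the skirt is over the pot. I'll take finer steps to home, around 0.1866.

```bash

python3 -m creep '[{"translation":[0,0,1],"roll":0,"gripper":20},{"translation":[0,0,2],"roll":0,"gripper":20},{"translation":[0,0,2],"roll":0,"gripper":20}]' >/dev/null && python3 chk.py -2 &&
python3 -m creep '[{"translation":[0,0,0.5],"roll":0,"gripper":20},{"translation":[0,0,0.5],"roll":0,"gripper":20}]' >/dev/null && python3 chk.py -2 &&
python3 -m creep '[{"translation":[0,0,0.5],"roll":0,"gripper":20},{"translation":[0,0,0.5],"roll":0,"gripper":20}]' >/dev/null && python3 chk.py -2 &&
python3 -m creep '[{"translation":[0,0,0.5],"roll":0,"gripper":20},{"translation":[0,0,0.5],"roll":0,"gripper":20}]' >/dev/null && python3 chk.py -2 &&
python3 -m creep '[{"translation":[0,0,0.5],"roll":0,"gripper":20},{"translation":[0,0,0.5],"roll":0,"gripper":20}]' >/dev/null && python3 chk.py -2 &&
python3 -m creep '[{"translation":[0,0,0.5],"roll":0,"gripper":20},{"translation":[0,0,0.5],"roll":0,"gripper":20}]' >/dev/null && python3 chk.py -2 &&
python3 -m creep '[{"translation":[0,0,0.5],"roll":0,"gripper":20},{"translation":[0,0,0.5],"roll":0,"gripper":20}]' >/dev/null && python3 chk.py -2 &&
python3 -m creep '[{"translation":[0,0,0.5],"roll":0,"gripper":20},{"translation":[0,0,0.5],"roll":0,"gripper":20}]' >/dev/null && python3 chk.py -2
```

```text
z 0.1883 fz -4.25
z 0.1880 fz -3.85
z 0.1875 fz -3.71
z 0.1870 fz -5.05
z 0.1866 fz -3.84
z 0.1866 fz 0.24
```

```bash
python3 -m creep '[{"translation":[0,0,0],"roll":0,"gripper":20},{"translation":[0,0,0],"roll":0,"gripper":20}]' | sed -n 1,4p; python3 -c "
from rig import telemetry as t
o=t.get_obs();print(o['ft_force'],o['moment'])"
```

```text
time: 28.62
position: [0.5472, -0.0481, 0.1866]
tool_rot: [0.834, -0.552, 0.0, -0.0]
ft_force: [-1.4, 0.1, 2.8]
[-1.417464    0.14395836  2.76838863] [0.2563339  0.44052188 0.00945962]
```

The lid is home: contact came exactly at TCP z 0.1866. I'll release and rise clear, then close the gripper and roll back by 151° so the fingers close along the pot's x axis for the clamp push. The board's edges give a pot yaw of about -6°, matching the clamp measurement.

```bash
python3 -m creep '[{"translation":[0,0,0],"roll":0,"gripper":60},{"translation":[0,0,0],"roll":0,"gripper":60},{"translation":[0,0,0],"roll":0,"gripper":60},{"translation":[0,0,0],"roll":0,"gripper":60},{"translation":[0,0,0],"roll":0,"gripper":60}]'
python3 -m creep '[{"translation":[0,0,-15],"roll":0,"gripper":60},{"translation":[0,0,-45],"roll":0,"gripper":60},{"translation":[0,0,-85],"roll":0,"gripper":60},{"translation":[0,0,-125],"roll":0,"gripper":60},{"translation":[0,0,-160],"roll":0,"gripper":60}]' >/dev/null
python3 -m creep '[{"translation":[0,0,0],"roll":-7,"gripper":0},{"translation":[0,0,0],"roll":-14,"gripper":0},{"translation":[0,0,0],"roll":-21,"gripper":0},{"translation":[0,0,0],"roll":-28,"gripper":0},{"translation":[0,0,0],"roll":-35,"gripper":0}]'>/dev/null
python3 -m creep '[{"translation":[0,0,0],"roll":-7,"gripper":0},{"translation":[0,0,0],"roll":-14,"gripper":0},{"translation":[0,0,0],"roll":-21,"gripper":0},{"translation":[0,0,0],"roll":-28,"gripper":0},{"translation":[0,0,0],"roll":-35,"gripper":0}]'>/dev/null
python3 -m creep '[{"translation":[0,0,0],"roll":-7,"gripper":0},{"translation":[0,0,0],"roll":-14,"gripper":0},{"translation":[0,0,0],"roll":-21,"gripper":0},{"translation":[0,0,0],"roll":-28,"gripper":0},{"translation":[0,0,0],"roll":-35,"gripper":0}]'>/dev/null
python3 -m creep '[{"translation":[0,0,0],"roll":-7,"gripper":0},{"translation":[0,0,0],"roll":-14,"gripper":0},{"translation":[0,0,0],"roll":-21,"gripper":0},{"translation":[0,0,0],"roll":-28,"gripper":0},{"translation":[0,0,0],"roll":-35,"gripper":0}]'>/dev/null
python3 -m creep '[{"translation":[0,0,0],"roll":-6,"gripper":0},{"translation":[0,0,0],"roll":-11,"gripper":0},{"translation":[0,0,0],"roll":-11,"gripper":0},{"translation":[0,0,0],"roll":-11,"gripper":0},{"translation":[0,0,0],"roll":-11,"gripper":0}]'
python3 - <<'E'
from fit import *
np.set_printoptions(precision=4,suppress=True)
o=telemetry.get_obs();Rm=R.from_quat(o["tool_rot"]).as_matrix();p=o["position"]; print(Rm,p,o["q"])
print("to start",Rm.T@(np.array([.5658,.1318,p[2]])-p)*1000)
S,D=cam("scene"),cam("side"); s=viewer.camera("scene"); d=viewer.camera("side"); cv2.imwrite("pics/s10.png",s); cv2.imwrite("pics/d10.png",d)
# knob & lid as seen by the side camera, relative to expectation (bias: fixed cams put the pot at .5423,-.047)
for n,c,im,roi in(("scene",S,s,(315,165,70,60)),("side",D,d,(270,130,75,60))):
    st,ce=mask(im,(0,0,120),(180,50,255),roi); print(n,"white",bb(st),"exp",bbox(proj(c,np.vstack([circ(.5423,-.047,.116,.075),circ(.5423,-.047,.136,.075),circ(.5423,-.047,.16,.06)]))))
rd=((0,180,100),(8,255,255))
_,ca=mask(s,*rd,(375,170,40,40)); _,cb=mask(d,*rd,(265,100,40,40)); print("grip",tri([S,D],[ca,cb]))
E
```

```text
time: 29.03
position: [0.5473, -0.0481, 0.186]
tool_rot: [0.834, -0.552, 0.0, -0.0]
ft_force: [0.5, -0.3, 0.6]
grip_width: 0.0555
grip_force: 0.0
time: 31.53
position: [0.5471, -0.0481, 0.346]
tool_rot: [0.744, 0.668, -0.0, 0.0]
ft_force: [0.2, -0.4, 0.4]
grip_width: 0.0006
grip_force: 0.0
[[ 0.1065  0.9943 -0.    ]
 [ 0.9943 -0.1065 -0.    ]
 [-0.     -0.     -1.    ]] [ 0.5471 -0.0481  0.346 ] [-0.2912  0.3158  1.4857 -0.      1.34   -0.1845]
to start [180.8447  -0.5416  -0.0016]
scene white [325.5 181.5 370.5 222.5] exp [325.5179 180.5211 370.761  221.7757]
side white [277.5 162.5 331.5 189.5] exp [276.7277 162.5058 330.6619 205.1234]
grip [0.5515 0.0841 0.2637]
```

The lid fits the home silhouette in both fixed cameras. I'll go over the clamp to its far side, then down behind the red grip.

```bash
python3 -m creep '[{"translation":[35,0,0],"roll":0,"gripper":0},{"translation":[75,0,0],"roll":0,"gripper":0},{"translation":[115,0,0],"roll":0,"gripper":0},{"translation":[150,0,0],"roll":0,"gripper":0},{"translation":[180,0,0],"roll":0,"gripper":0}]'>/dev/null
python3 -m creep '[{"translation":[0,0,0],"roll":0,"gripper":0},{"translation":[0,0,25],"roll":0,"gripper":0},{"translation":[0,0,50],"roll":0,"gripper":0},{"translation":[0,0,68],"roll":0,"gripper":0},{"translation":[0,0,74],"roll":0,"gripper":0}]'
python3 -m creep '[{"translation":[0,0,0],"roll":0,"gripper":0},{"translation":[0,0,0],"roll":0,"gripper":0},{"translation":[0,0,0],"roll":0,"gripper":0}]'
python3 -m creep '[{"translation":[-5,0,0],"roll":0,"gripper":0},{"translation":[-10,0,0],"roll":0,"gripper":0},{"translation":[-15,0,0],"roll":0,"gripper":0},{"translation":[-20,0,0],"roll":0,"gripper":0}]'
python3 -m creep '[{"translation":[-4,0,0],"roll":0,"gripper":0},{"translation":[-8,0,0],"roll":0,"gripper":0},{"translation":[-12,0,0],"roll":0,"gripper":0},{"translation":[-16,0,0],"roll":0,"gripper":0}]'
```

```text
time: 32.47
position: [0.564, 0.1305, 0.269]
tool_rot: [0.743, 0.669, -0.002, -0.002]
ft_force: [-0.9, 0.1, 0.8]
grip_width: 0.0003
grip_force: 0.0
time: 32.72
position: [0.567, 0.1307, 0.2735]
tool_rot: [0.743, 0.669, 0.001, 0.001]
ft_force: [0.1, 0.6, 0.1]
grip_width: 0.0006
grip_force: 0.0
time: 33.05
position: [0.5639, 0.1104, 0.2726]
tool_rot: [0.743, 0.669, 0.0, 0.0]
ft_force: [-0.4, 0.0, 0.5]
grip_width: 0.0003
grip_force: 0.0
time: 33.38
position: [0.5627, 0.0972, 0.273]
tool_rot: [0.743, 0.669, 0.003, -0.001]
ft_force: [-0.7, 7.9, 5.5]
grip_width: 0.0003
grip_force: 3.9
```

Contact with the grip (about 8 N, the expected friction). I'll follow the arc down.

```bash
python3 -m creep '[{"translation":[-8,0,0],"roll":0,"gripper":0},{"translation":[-16,0,0],"roll":0,"gripper":0},{"translation":[-24,0,0],"roll":0,"gripper":0},{"translation":[-32,0,1],"roll":0,"gripper":0},{"translation":[-39,0,2.5],"roll":0,"gripper":0}]'
python3 -m creep '[{"translation":[-6,0,3],"roll":0,"gripper":0},{"translation":[-12,0,6],"roll":0,"gripper":0},{"translation":[-17,0,9.5],"roll":0,"gripper":0},{"translation":[-21,0,13],"roll":0,"gripper":0},{"translation":[-25,0,17],"roll":0,"gripper":0}]'
python3 - <<'E'
from h import *
o=telemetry.get_obs();p=o["position"]; h=np.array([.5601,.0776]); u=-np.array([.1045,.9945])
c=(p[:2]-h)@u*1000; print("F y' %.1f z' %.1f"%(c+9.5,(p[2]-.019-.183)*1000), "x off %.1f"%((p[:2]-h)@np.array([.9945,-.1045])*1000))
E
```

```text
time: 33.8
position: [0.559, 0.0592, 0.2697]
tool_rot: [0.743, 0.669, 0.004, -0.002]
ft_force: [2.3, 9.7, -0.5]
grip_width: 0.0005
grip_force: 3.7
time: 34.22
position: [0.5568, 0.0338, 0.2533]
tool_rot: [0.743, 0.669, 0.003, -0.001]
ft_force: [1.1, 8.4, 2.8]
grip_width: 0.0004
grip_force: 3.5
F y' 53.4 z' 51.3 x off 1.3
```

```bash
python3 -m creep '[{"translation":[-4,0,4],"roll":0,"gripper":0},{"translation":[-8,0,9],"roll":0,"gripper":0},{"translation":[-11,0,14],"roll":0,"gripper":0},{"translation":[-14,0,19],"roll":0,"gripper":0},{"translation":[-16,0,23],"roll":0,"gripper":0}]'
python3 -m creep '[{"translation":[-1,0,3],"roll":0,"gripper":0},{"translation":[-2,0,6],"roll":0,"gripper":0},{"translation":[-3,0,8],"roll":0,"gripper":0},{"translation":[-3,0,9],"roll":0,"gripper":0},{"translation":[-3,0,9],"roll":0,"gripper":0}]'
python3 - <<'E'
from h import *
o=telemetry.get_obs();p=o["position"]; h=np.array([.5601,.0776]); u=-np.array([.1045,.9945])
c=(p[:2]-h)@u*1000; print("F y' %.1f z' %.1f"%(c+9.5,(p[2]-.019-.183)*1000))
E
```

```text
time: 34.63
position: [0.5552, 0.0173, 0.2305]
tool_rot: [0.743, 0.669, 0.003, -0.0]
ft_force: [1.2, 5.3, 5.2]
grip_width: 0.0001
grip_force: 3.3
time: 35.05
position: [0.5547, 0.0136, 0.2216]
tool_rot: [0.743, 0.669, 0.002, 0.0]
ft_force: [0.4, 3.7, 4.2]
grip_width: 0.0002
grip_force: 2.3
F y' 73.7 z' 19.6
```

```bash

python3 -m creep '[{"translation":[0,0,1.5],"roll":0,"gripper":0},{"translation":[0,0,3],"roll":0,"gripper":0},{"translation":[0,0,4],"roll":0,"gripper":0}]'>/dev/null && python3 chk.py 22 &&
python3 -m creep '[{"translation":[0,0,1],"roll":0,"gripper":0},{"translation":[0,0,2],"roll":0,"gripper":0},{"translation":[0,0,2],"roll":0,"gripper":0}]'>/dev/null && python3 chk.py 22 &&
python3 -m creep '[{"translation":[0,0,1],"roll":0,"gripper":0},{"translation":[0,0,2],"roll":0,"gripper":0},{"translation":[0,0,2],"roll":0,"gripper":0}]'>/dev/null && python3 chk.py 22 &&
python3 -m creep '[{"translation":[0,0,1],"roll":0,"gripper":0},{"translation":[0,0,1],"roll":0,"gripper":0}]'>/dev/null && python3 chk.py 22 &&
python3 -m creep '[{"translation":[0,0,0.5],"roll":0,"gripper":0},{"translation":[0,0,0.5],"roll":0,"gripper":0}]'>/dev/null && python3 chk.py 22 &&
python3 -m creep '[{"translation":[0,0,0.5],"roll":0,"gripper":0},{"translation":[0,0,0.5],"roll":0,"gripper":0}]'>/dev/null && python3 chk.py 22 &&
python3 -m creep '[{"translation":[0,0,0.5],"roll":0,"gripper":0},{"translation":[0,0,0.5],"roll":0,"gripper":0}]'>/dev/null && python3 chk.py 22 &&
python3 -m creep '[{"translation":[0,0,0.5],"roll":0,"gripper":0},{"translation":[0,0,0.5],"roll":0,"gripper":0}]'>/dev/null && python3 chk.py 22 &&
python3 -m creep '[{"translation":[0,0,0.5],"roll":0,"gripper":0},{"translation":[0,0,0.5],"roll":0,"gripper":0}]'>/dev/null && python3 chk.py 22
```

```text
z 0.2178 fz 6.12
z 0.2159 fz 7.20
z 0.2142 fz 7.99
z 0.2134 fz 8.83
z 0.2131 fz 9.72
z 0.2127 fz 9.48
z 0.2123 fz 10.71
z 0.2119 fz 10.88
z 0.2115 fz 12.50
```

```bash
python3 -m creep '[{"translation":[0,0,0],"roll":0,"gripper":0}]' | sed -n 1,4p
```

```text
time: 36.88
position: [0.5547, 0.0119, 0.2115]
tool_rot: [0.743, 0.669, 0.001, 0.002]
ft_force: [-1.7, 0.5, 12.8]
```

```bash

python3 -m creep '[{"translation":[0,0,0.5],"roll":0,"gripper":0},{"translation":[0,0,0.5],"roll":0,"gripper":0}]'>/dev/null && python3 chk.py 24 &&
python3 -m creep '[{"translation":[0,0,0.5],"roll":0,"gripper":0},{"translation":[0,0,0.5],"roll":0,"gripper":0}]'>/dev/null && python3 chk.py 24 &&
python3 -m creep '[{"translation":[0,0,0.5],"roll":0,"gripper":0},{"translation":[0,0,0.5],"roll":0,"gripper":0}]'>/dev/null && python3 chk.py 24 &&
python3 -m creep '[{"translation":[0,0,0.5],"roll":0,"gripper":0},{"translation":[0,0,0.5],"roll":0,"gripper":0}]'>/dev/null && python3 chk.py 24 &&
python3 -m creep '[{"translation":[0,0,0.5],"roll":0,"gripper":0},{"translation":[0,0,0.5],"roll":0,"gripper":0}]'>/dev/null && python3 chk.py 24 &&
python3 -m creep '[{"translation":[0,0,0.5],"roll":0,"gripper":0},{"translation":[0,0,0.5],"roll":0,"gripper":0}]'>/dev/null && python3 chk.py 24 &&
python3 -m creep '[{"translation":[0,0,0.5],"roll":0,"gripper":0},{"translation":[0,0,0.5],"roll":0,"gripper":0}]'>/dev/null && python3 chk.py 24 &&
python3 -m creep '[{"translation":[0,0,0.5],"roll":0,"gripper":0},{"translation":[0,0,0.5],"roll":0,"gripper":0}]'>/dev/null && python3 chk.py 24
```

```text
z 0.2113 fz 13.49
z 0.2113 fz 16.25
z 0.2112 fz 18.89
z 0.2112 fz 21.90
z 0.2112 fz 24.85
```

It's at the stop: z no longer moves while the force rises. I'll lift away and check.

```bash
python3 -m creep '[{"translation":[0,0,-3],"roll":0,"gripper":0},{"translation":[0,0,-10],"roll":0,"gripper":0},{"translation":[0,0,-30],"roll":0,"gripper":0},{"translation":[0,0,-60],"roll":0,"gripper":0},{"translation":[0,0,-100],"roll":0,"gripper":0}]'>/dev/null
python3 -m creep '[{"translation":[40,0,-30],"roll":0,"gripper":0},{"translation":[80,0,-60],"roll":0,"gripper":0},{"translation":[120,0,-60],"roll":0,"gripper":0},{"translation":[160,0,-60],"roll":0,"gripper":0},{"translation":[190,0,-60],"roll":0,"gripper":0}]'>/dev/null
python3 -m creep '[{"translation":[0,0,0],"roll":0,"gripper":0},{"translation":[0,0,0],"roll":0,"gripper":0},{"translation":[0,0,0],"roll":0,"gripper":0},{"translation":[0,0,0],"roll":0,"gripper":0}]'
python3 - <<'E'
from fit import *
np.set_printoptions(precision=4,suppress=True)
S,D=cam("scene"),cam("side"); s=viewer.camera("scene"); d=viewer.camera("side"); cv2.imwrite("pics/s11.png",s); cv2.imwrite("pics/d11.png",d)
rd=((0,180,100),(8,255,255)); b=np.array([.5423,-.047,0]); g=b+np.r_[.1045*.047,.9945*.047,.187]
a,ca=mask(s,*rd,(335,160,60,60)); e,cb=mask(d,*rd,(265,100,80,80)); print("grip",ca,a[4],cb,e[4],tri([S,D],[ca,cb]),"exp",g,proj(S,g),proj(D,g))
for n,c,im,roi in(("scene",S,s,(315,165,70,60)),("side",D,d,(270,130,75,75))):
    st,ce=mask(im,(0,0,120),(180,50,255),roi); print(n,"white",bb(st),"exp",bbox(proj(c,np.vstack([circ(.5423,-.047,.116,.075),circ(.5423,-.047,.136,.075),circ(.5423,-.047,.16,.06)]))))
E
```

```text
time: 38.88
position: [0.5732, 0.2001, 0.366]
tool_rot: [0.744, 0.669, -0.001, -0.0]
ft_force: [0.4, -0.9, -0.1]
grip_width: 0.0003
grip_force: 0.0
grip [363.3636 196.3117] 77 [296.0714 158.7551] 98 [0.5478 0.001  0.1838] exp [ 0.5472 -0.0003  0.187 ] [[363.3204 195.3964]] [[296.3236 158.2226]]
scene white [324.5 181.5 384.5 222.5] exp [325.5179 180.5211 370.761  221.7757]
side white [277.5 162.5 331.5 204.5] exp [276.7277 162.5058 330.6619 205.1234]
```

The grip is where a closed clamp puts it (within 1 px in both cameras), the lid is at home height and the robot is clear. I'll hand in.

```bash
python3 -c "
from rig import hand_in
print(hand_in())"
```

```text
the job is handed in; nothing more can be done
None
```

The job is handed in at about 39 s: the pear stands upright on the platform in the pot, the aluminium lid is fully home on the rim, and the clamp is down at its stop; I noticed nothing else disturbed, though I didn't recheck the bystanders at the end.

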